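Pulse the counter grinder

ROBOT

A 6-joint arm with a two-finger parallel gripper is mounted at the origin on a cart in front of the work surface, level with it; the furniture and walls round the work are solid. World frame = base frame: x ahead of the robot, y to its left, z up, the work surface at z = 0. Lengths are in mm, angles in degrees, forces in N, time in s.
With the tool pointing down it reaches from about 350 to 850 mm from the base axis. Payload 8.1 kg.
Tool frame: the origin (TCP) lies on the mounting face of the last link; the fingertips stand 173 mm ahead of it and the grasp point (between the pads) lies 155 mm ahead of it; z points along the fingers, y is the direction in which the jaws open and shut (so a half turn about z gives the same grasp; the last joint's range is limited). The gripper opens to 85 mm and grips with 20 to 120 N. Pads are 22 mm wide; open, the fingers measure 114 mm over their backs; the gripper's body (76 mm by 85 mm) begins 54 mm behind the grasp point. The pads swing forward as they close: fully open they stand 13 mm farther back than shut.
Start: joints at [-68.95, 7.471, 85.268, -0, 87.261, -4.893], TCP at [262.511, -539.532, 404.692] pointing down, gripper open.
Joint ranges: [-169.43, 169.43], [-51.17, 129.36], [1.28, 143.12], [-76.62, 256.62], [0, 156.53], [-152.29, 152.29]. Speed limits (degrees/s): [136.94, 136.94, 159.86, 180, 180, 180].

INTERFACE

Orientations are given as [roll, pitch, yaw] about the fixed x, y, z axes, in that order (R = Rz(yaw) Ry(pitch) Rx(roll)).
In Python, from bench import * gives the robot as it stands.
- The arm moves only by the shell command python3 -m jog 'ROWS' [FORCE]. ROWS is JSON, a list of rows, each an object of numbers: "tx", "ty", "tz": the shift along the tool's x, y, z as a fraction of full scale; "ax", "ay", "az": the turn, a rotation vector about the tool's x, y, z as a fraction of full scale; "hand": the opening, from 0 (shut) to 1 (fully open). A call has 1 to 5 rows; each row is the pose to reach, as a shift and turn from the pose commanded when the call began, along the tool's axes at that moment; what a row does not reach only later rows make up. Full scale, the value 1, is 150 mm for a shift and 45 degrees for a turn. A row lasts 1/12 s, in which the tool goes at most 41.7 mm and 7.16 degrees, less where a joint would pass 70% of its speed; a pose out of reach is approached as far as the arm can. A call with a number of a shift or a turn outside -1 to 1 is refused whole. A call with a gripper value outside its range is refused whole. The fingers move at their own pace and stop on an object; FORCE is the grip in N (left out, the last holds). Time passes only in rows, so rows that repeat a pose let the fingers close. It gives the time, the measured TCP pose, the force and the opening at its end, in the units of the state.
- sense(): the state, without advancing time (a new reading comes with each control period).
- snapshot(name): name is "scene" or "side" or "wrist"; returns a dict with "pixels" (480x640x3 uint8, red, green, blue), "z_map" (480x640 float32, mm along the optical axis (not along the pixel's ray), 0 where there is no reading), "intrinsics" (3x3 intrinsics, pixels), "D" ([k1, k2, p1, p2, k3] as OpenCV has them; the pictures are not rectified), "R" (3x3) and "t" (3): a world point X has camera coordinates R X + t. Camera axes: x right, y down, z forward; pixel columns grow to the right and rows downward; lengths in mm; the calibration is good to about 2 mm. A picture is of the moment at which its call begins.
- hand_in(): hands the job in, once; it reports no verdict.
The state is a dict: "time": time; "joint_pos": joint angles; "qd": joint speeds; "joint_efforts": joint torques, N m; "tool_pos": TCP position; "tcp_rot": TCP orientation; "ft_force": force on the tool from outside, world axes, zero at the start; "wrist_torque": the same for the moment, N m; "finger_gap": finger opening in mm.
Only numpy, scipy, OpenCV 4.12 (cv2) and the standard library are available. Lean on these libraries where they do the work, as an engineer would, in place of code of your own. Each camera call takes 0.05 s, during which the arm holds its last target.

TASK

Get the cacao grinder ready and pulse it: turn the steel lock collar round its cup clockwise by the black tab until the tab stands at the green locked mark, then drop the black bayonet lid fully home into the grinder's mouth and twist it clockwise to the green half-turn mark on the rim. Stop there, short of the click into the lock (red mark), and finish while still gripping the lid and holding it at the green mark against its return spring. Leave the jar, scoop, bell and chocolate cup where they are.

Things in the scene. Friction and masses are not known exactly. Their poses are not given: they have to be found in the camera images.
- grinder: Counter grinder, fixed: red round motor base (148 mm across, 50 mm high), above it an aluminium cup (100 mm across, top at 105 mm). Origin at the centre of its underside, z up; its -x side faces the robot. Two notches in its mouth lie on its +x and -x sides, each with a white mark on the rim.
- mouth (a point): Centre of the mouth, at the top of the rim, 105 mm above the counter; axes as the grinder's. The mouth is a hole 54 mm across in a lip 7 mm thick, with two notches 12 mm wide, on the +x and -x axes, that reach out to 37 mm from the axis. Under the lip is a chamber 74 mm across, its floor 18 mm below the rim.
- half_mark (a point): One of the two green half-turn marks on the rim, 46 mm from the axis: each lies 0.75 rad clockwise (seen from above) of a white notch mark. Red lock marks lie 1.45 rad clockwise of the white ones. Spring balls inside begin to resist at about 1.05 rad of lid twist and click past into the lock.
- lock_collar (a joint): Steel collar (128 mm across, 50 to 62 mm above the counter) that turns about the grinder's axis: 0 = open (white mark on the red base), grows clockwise seen from above, 0.9 rad = locked (green mark), end stop at 1.1. Friction about 0.12 N m; it stays where it is left.
- collar_tab (a point): Grip point of the collar's upright black tab: 96 mm from the axis, 75 mm above the counter. The tab is 10 mm thick along the direction of turning, 22 mm long radially, top at 89 mm; its foot, a lever just as thick, is at 51 to 62 mm. In the grinder's frame it stands in direction 3.59 rad (counter-clockwise from +x) minus the collar's value. Turns with the collar.
- locked_mark (a point): Green locked mark of the collar, on the shoulder of the red base, 67 mm from the axis, 50 mm above the counter, in direction 2.69 rad in the grinder's frame: the tab must end in this direction.
- lid_grip (a point): Centre of the grip bar of the loose black lid (about 120 g). x along the bar, z up. Bar 56 mm long (x), 14 mm wide (y), top 13 mm above this point, foot 22 mm below it on a round flange 85 mm across and 6 mm thick. The lid starts upright on the counter. Fully home, the flange lies on the rim and this point is 133 mm above the counter.
- lid_lugs (a point): Point on the lid's axis, 40.5 mm below lid_grip, midway in the height of the two lugs: 8 mm wide (y), 6 mm high, sticking out of a 50 mm round boss along the lid's +x and -x to 34 mm from the axis. Boss and lugs end 43.5 mm below lid_grip. White pointers on the flange, at both ends of the bar, show the lugs. The lid fits either way round (half-turn symmetry).
- pulse_ring (a joint): Dark ring inside the mouth; the lid's lugs drop between its dogs and carry it along (0.1 rad of play): 0 = rest, lugs under the notches, grows with clockwise twist, end stop 1.5 rad. A spring pulls it back to 0 (0.07 N m at rest, 0.18 N m at 0.75 rad).
- nib_jar: Bystander: glass jar with cork lid, 65 mm across, 110 mm high. Origin at the centre of its underside.
- scoop: Bystander: small metal scoop with wooden handle, 42 x 138 x 21 mm, lying. Origin at the centre of its underside.
- bell: Bystander: counter bell, 80 mm across, 60 mm high. Origin at the centre of its underside.
- cup_a: Bystander: fluted chocolate cup, 37 mm across, 28 mm high. Origin at the centre of its underside. Not listed, beyond it: a fixed white tray of many such cups on a dark box, about 130 mm high, its near corner about 0.55 m ahead of the robot; carry the lid over or in front of it.
Not all that is in view belongs to the job. Of the things that look like the part that bears lid_grip, the smallest one is meant.

How it is judged (in metres and radians):
On the way, in this order (a step that is already met when the one before it is completed fails the run):
1. the lock collar is turned to its green locked mark (value of joint lock_collar between 0.78 and 1.02 rad), for 0.2 s.
2. the lid is fully home in the mouth (z of lid_grip in the frame of mouth below 0.031 m and horizontal distance between lid_grip and mouth below 0.004 m and angle between lid_grip's own z axis and vertical below 0.08 rad), for 0.1 s.
At the end, for the whole second after the job is handed in: Collar at its locked mark (0.9 rad +-0.12); lid home (within 3 mm of its seat, 4 mm of the axis, tilt < 0.08 rad), pointers 0.75 +-0.15 rad clockwise of the notches, pulse ring at 0.48 to 0.92 rad and still, fingers pressing the lid with over 2 N (all of step 1 and all of step 2 and angle between the x axis of lid_grip and the x axis of mouth, either way round between 0.6 and 0.9 rad and value of joint pulse_ring between 0.48 and 0.92 rad and velocity of joint pulse_ring between -0.1 and 0.1 rad/s and contact force between the fingers and lid above 2 N); the arm keeps its last pose, push and grip.
It fails at once if the lid is twisted on into the lock click (value of joint pulse_ring above 1.1 rad).
It fails at once if a bystander is pushed away (distance of any of nib_jar, scoop, bell, cup_a from where it was at the start of the episode above 0.03 m).
It also fails if it takes over 58 s, if anything falls off the work surface, if the arm or the gripper's body presses on something with over 40 N, if the wrist force passes 120 N, or if a joint passes its speed limit or range.

## Working session

There is one attempt and no reset: what is moved stays moved. The work goes in short steps, Python scripts to look and compute and a shell command to move; the robot and the scene stay as the last step left them, time stands still between calls to the robot, and variables do not carry over. Pictures are saved under pics/ and viewed, and the job is handed in when it is done.

```bash
ls; mkdir -p pics; python3 - <<'E'
from bench import *
import cv2,pickle
print(sense())
d={}
for n in ["scene","side","wrist"]:
    s=snapshot(n); d[n]=s
    cv2.imwrite(f"pics/{n}0.png",s["pixels"][:,:,::-1])
    print(n,s["intrinsics"].tolist(),s["D"],s["R"].round(3).tolist() if hasattr(s["R"],'round') else s["R"],s["t"])
pickle.dump(d,open("s0.pkl","wb"))
E
```

```text
pics
{'time': 0.0, 'joint_pos': array([-6.89508615e+01,  7.51696205e+00,  8.53309837e+01, -1.13491575e-03,
        8.72602514e+01, -4.89281731e+00]), 'qd': array([ 0.00175302, -0.01956017, -0.02292058,  0.01518173, -0.05277659,
       -0.04432574]), 'joint_efforts': array([-1.59500109e-03, -5.69401324e+01, -5.00549841e+01, -8.04320061e-04,
        1.50628248e-02, -8.25022721e-05]), 'tool_pos': array([ 262.41192527, -539.31703851,  403.60845095]), 'tcp_rot': array([-1.79892100e+02, -8.09896630e-03,  2.59420035e+01]), 'ft_force': array([0.48297604, 0.67580276, 0.08313323]), 'wrist_torque': array([ 0.03623202, -0.05952744, -0.00526563]), 'finger_gap': 85.48293117134978}
scene [[453.07431749912257, 0.0, 318.2232833751982], [0.0, 453.07431749912257, 234.40970865530375], [0.0, 0.0, 1.0]] [0.02453602 0.         0.         0.         0.        ] [[-0.642, -0.767, -0.013], [-0.596, 0.51, -0.621], [0.483, -0.39, -0.784]] [ 493.40449747  229.77208385 1191.64419502]
side [[509.862307312502, 0.0, 320.38170428749174], [0.0, 509.862307312502, 239.3823620807774], [0.0, 0.0, 1.0]] [-0.02896565  0.          0.          0.          0.        ] [[-0.982, -0.186, 0.005], [-0.112, 0.567, -0.816], [0.149, -0.802, -0.578]] [ 566.3907504    -1.72062049 1473.26105213]
wrist [[343.9061557335626, 0.0, 322.6032560075843], [0.0, 343.9061557335626, 235.08393118003096], [0.0, 0.0, 1.0]] [-0.02531225  0.          0.          0.          0.        ] [[0.436, -0.9, -0.002], [-0.864, -0.42, 0.278], [-0.251, -0.119, -0.961]] [-599.30334578  -35.70562     379.42760775]
```

View pics/scene0.png

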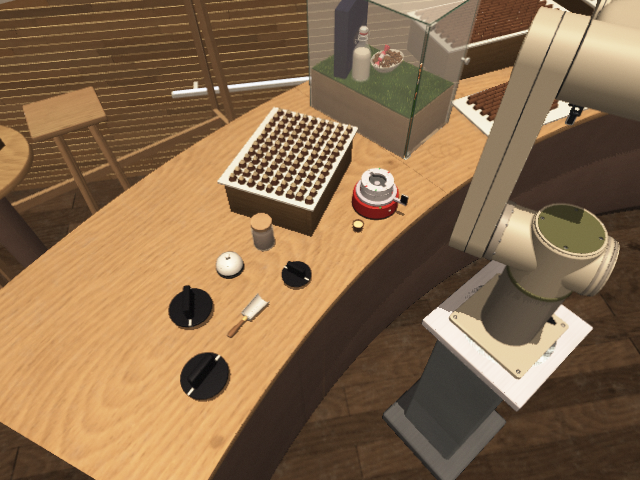

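View pics/side0.png

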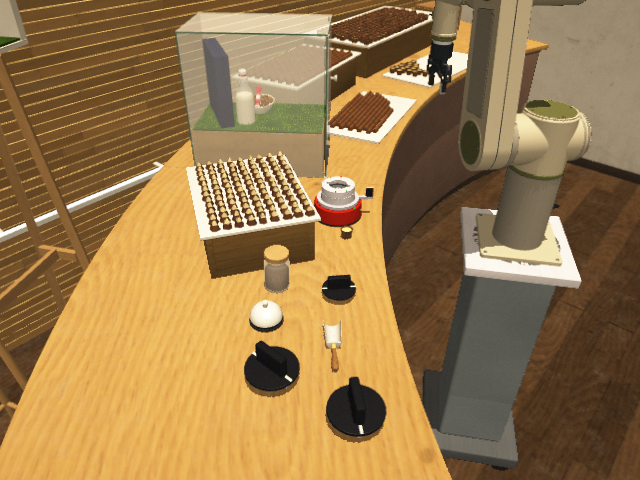

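View pics/wrist0.png

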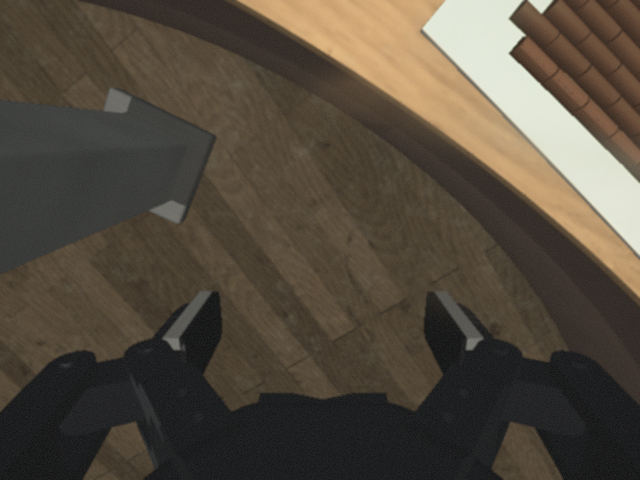

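The scene view shows three black lids, at (296,274), (190,308) and (205,375). The one at (296,274), side view (339,288), looks smallest. The grinder is at (377,190), with its collar tab at about (403,200). The jar is at (262,232), the bell at (229,264), the scoop at (248,315) and the cup at (358,225). Next I'll measure these and enlarge the lid.

```bash
cat > h.py <<'E'
from bench import *
import numpy as np,cv2,pickle
def und(s,uv):
    uv=np.asarray(uv,float).reshape(-1,1,2)
    return cv2.undistortPoints(uv,np.array(s["intrinsics"]),np.array(s["D"])).reshape(-1,2)
def ray(s,uv):
    p=und(s,uv);R=np.array(s["R"]);t=np.array(s["t"])
    d=np.c_[p,np.ones(len(p))]@R; return -R.T@t,d
def plane(s,uv,z):
    c,d=ray(s,uv); k=(z-c[2])/d[:,2]; return c+d*k[:,None]
def cloud(s):
    zm=s["z_map"]; v,u=np.mgrid[:480,:640]
    p=und(s,np.c_[u.ravel(),v.ravel()])
    z=zm.ravel()[:,None]
    X=(np.c_[p,np.ones(len(p))]*z-np.array(s["t"]))@np.array(s["R"])
    X[z[:,0]==0]=np.nan
    return X.reshape(480,640,3)
def proj(s,X):
    rv,_=cv2.Rodrigues(np.array(s["R"]))
    return cv2.projectPoints(np.asarray(X,float).reshape(-1,1,3),rv,np.array(s["t"],float),np.array(s["intrinsics"]),np.array(s["D"]))[0].reshape(-1,2)
def crop(s,x0,y0,x1,y1,f,name):
    im=s["pixels"][y0:y1,x0:x1,::-1]; cv2.imwrite(name,cv2.resize(im,None,fx=f,fy=f,interpolation=cv2.INTER_CUBIC))
E
python3 - <<'E'
from h import *
d=pickle.load(open("s0.pkl","rb"))
for n in ["scene","side"]:
    s=d[n];X=cloud(s);px=s["pixels"].astype(int)
    hsv=cv2.cvtColor(s["pixels"],cv2.COLOR_RGB2HSV)
    dark=(px.max(2)<60)&(X[...,0]>200)&(X[...,2]>-10)&(X[...,2]<60)
    k,l,st,c=cv2.connectedComponentsWithStats(dark.astype(np.uint8))
    for i in range(1,k):
        if st[i,4]>150:
            m=l==i;q=X[m]
            print(n,"dark",st[i],c[i].round(1),np.nanmin(q,0).round(),np.nanmax(q,0).round())
    red=((hsv[...,0]<8)|(hsv[...,0]>172))&(hsv[...,1]>180)&(hsv[...,2]>80)&(X[...,2]>3)
    k,l,st,c=cv2.connectedComponentsWithStats(red.astype(np.uint8))
    for i in range(1,k):
        if st[i,4]>150:
            q=X[l==i]; print(n,"red",st[i],np.nanmin(q,0).round(),np.nanmax(q,0).round())
s=d["scene"];crop(s,330,155,430,235,8,"pics/g_scene.png");crop(s,260,245,340,305,8,"pics/lid_scene.png")
s=d["side"];crop(s,300,165,400,245,8,"pics/g_side.png");crop(s,300,260,380,320,8,"pics/lid_side.png")
E
```

```text
scene dark [461  56  56  23 329] [489.6  67.7] [  696. -1012.    10.] [ 784. -756.   58.]
scene dark [271 152  80  84 645] [315.2 205.7] [551. -97.   2.] [714. 271.  60.]
scene dark [230 204  27  13 166] [242.7 210. ] [713. 294.   4.] [797. 339.  51.]
scene dark [282 261  29  26 562] [295.8 273.9] [424. 294.   1.] [506. 375.  60.]
scene dark [ 169  289   44   38 1046] [191.1 308.4] [506. 560.  -2.] [617. 670.  59.]
scene dark [ 181  353   48   47 1321] [205.5 377.7] [320. 625.  -3.] [432. 737.  60.]
scene red [352 187  45  31 509] [454. -59.   5.] [587.  39.  55.]
side dark [322 275  33  26 635] [338.5 287.6] [428. 306.  14.] [507. 379.  60.]
side dark [ 245  347   54   44 1541] [270.8 370.8] [506. 557.  -2.] [619. 672.  60.]
side dark [ 326  385   60   52 2021] [355.1 411.6] [323. 629.  -2.] [436. 741.  60.]
side red [314 197  47  29 647] [458. -50.   4.] [602.  43.  54.]
```

View pics/g_scene.png

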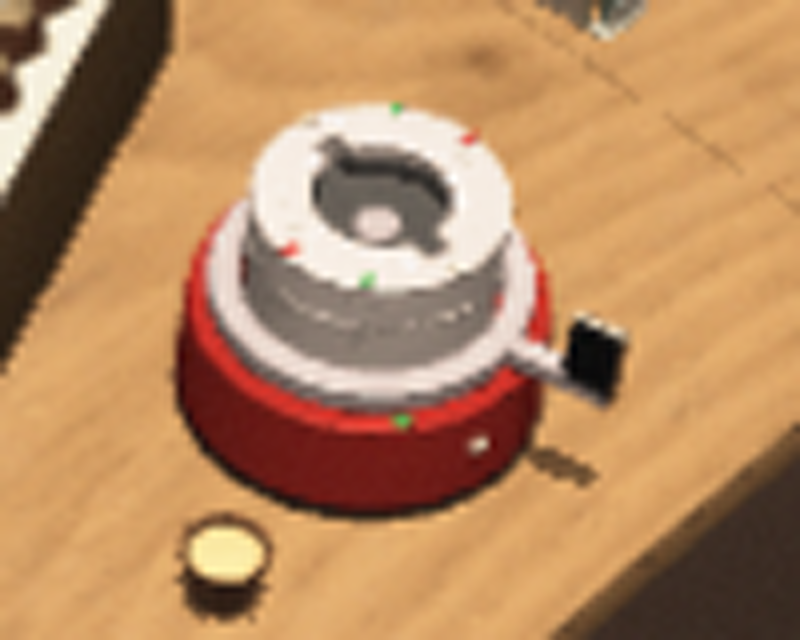

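View pics/lid_scene.png

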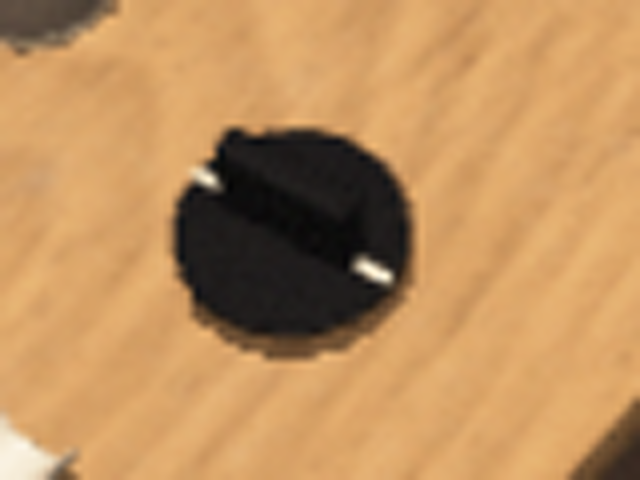

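View pics/g_side.png

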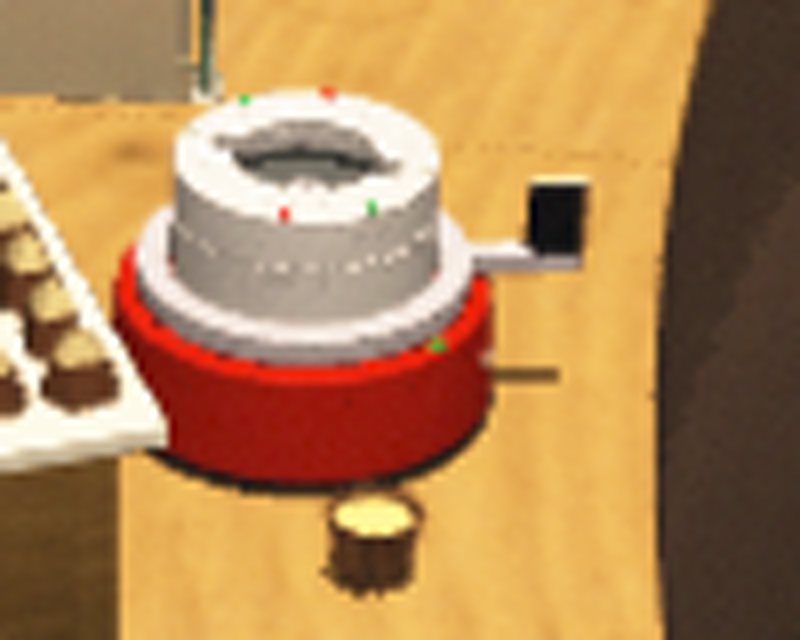

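View pics/lid_side.png

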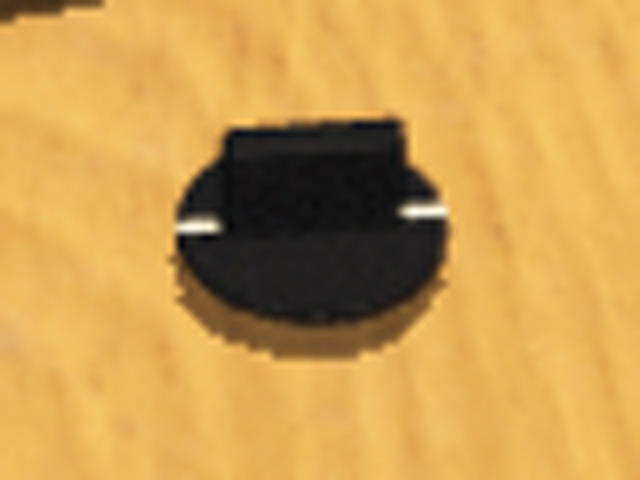

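```bash
python3 - <<'E'
from h import *
from scipy.optimize import least_squares
d=pickle.load(open("s0.pkl","rb"))
def comps(s,m,box,zz,lab):
    x0,y0,x1,y1=box; mm=np.zeros_like(m);mm[y0:y1,x0:x1]=m[y0:y1,x0:x1]
    k,l,st,c=cv2.connectedComponentsWithStats(mm.astype(np.uint8),connectivity=8)
    for i in range(1,k):
        print(lab,c[i].round(1),st[i,4],[plane(s,c[i],z)[0].round(1)[:2].tolist() for z in zz])
for n,gb,lb in [("scene",(360,165,400,212),(280,258,315,292)),("side",(318,170,370,212),(318,270,362,305))]:
    s=d[n];hsv=cv2.cvtColor(s["pixels"],cv2.COLOR_RGB2HSV).astype(int);H,S,V=hsv[...,0],hsv[...,1],hsv[...,2]
    comps(s,(H>40)&(H<85)&(S>70),gb,(105,50),n+" green")
    comps(s,((H<6)|(H>174))&(S>70)&(np.arange(480)[:,None]<192),gb,(105,),n+" red")
    X=cloud(s)
    comps(s,(S<70)&(V>100),lb,(21.5,),n+" lidwhite")
    # bar top
    x0,y0,x1,y1=lb; q=X[y0:y1,x0:x1].reshape(-1,3); q=q[(q[:,2]>50)&(q[:,2]<62)]
    r=cv2.minAreaRect(q[:,:2].astype(np.float32)); print(n,"bar",len(q),q.mean(0).round(1),r)
    x0,y0,x1,y1=gb; q=X[y0-10:y1,x0-40:x1+40].reshape(-1,3); q=q[(q[:,2]>101)&(q[:,2]<109)]
    print("rim",len(q),cv2.minEnclosingCircle(q[:,:2].astype(np.float32)))
    q=X[150:230,:].reshape(-1,3); q=q[(q[:,2]>66)&(q[:,2]<95)&(np.hypot(q[:,0]-528,q[:,1]+10)>75)&(np.hypot(q[:,0]-528,q[:,1]+10)<125)]
    print("tab",len(q),q.min(0).round(1) if len(q) else 0,q.max(0).round(1) if len(q) else 0,np.median(q,0).round(1))
    for nm,uvb in [("cup",(350,215,368,235) if n=="scene" else (338,223,355,242)),("jar",(245,210,280,250) if n=="scene" else (260,245,292,292))]:
        a,b,c_,e=uvb;q=X[b:e,a:c_].reshape(-1,3);q=q[q[:,2]>20];print(nm,np.nanmin(q,0).round(),np.nanmax(q,0).round())
E
```

```text
scene green [379. 168.] 1 [[559.8, -73.0], [598.1, -118.0]]
scene green [375. 190.] 1 [[500.2, 2.5], [535.2, -38.2]]
scene green [380. 207.] 1 [[442.3, 39.0], [474.0, 0.4]]
scene red [388. 172.] 1 [[529.1, -81.4]]
scene red [365.7 185.7] 3 [[531.3, 11.1]]
scene red [360. 188.] 3 [[535.3, 30.6]]
scene red [396. 187.] 1 [[468.3, -53.7]]
scene red [397. 190.] 3 [[457.7, -47.0]]
scene red [392. 191.] 1 [[464.5, -32.8]]
scene lidwhite [285.6 266.8] 5 [[502.6, 342.9]]
scene lidwhite [306.2 278.4] 9 [[434.3, 323.0]]
scene bar 98 [464.  333.9  55.5] ((465.2827453613281, 332.8576965332031), (55.02753829956055, 14.57773208618164), 15.871430397033691)
rim 412 ((562.9967651367188, -4.016814708709717), 94.70466613769531)
tab 85 [424.7 -63.6  67.9] [647.3  67.5  94.8] [442.9 -54.6  81.8]
cup [467.  65.  20.] [501.  98.  31.]
jar [588. 255.  20.] [751. 366. 114.]
side green [325. 171.] 1 [[582.5, -106.2], [600.7, -209.5]]
side green [325. 174.] 1 [[579.0, -86.8], [596.9, -188.6]]
side green [330. 177.] 1 [[560.6, -70.7], [577.2, -171.4]]
side green [346.  190.5] 2 [[500.7, 1.3], [512.9, -94.0]]
side green [354. 208.] 1 [[464.9, 92.8], [474.5, 4.2]]
side red [335. 191.] 1 [[531.7, 10.4]]
side lidwhite [352.5 285.6] 10 [[434.3, 322.0]]
side lidwhite [324.3 287.5] 11 [[501.8, 342.7]]
side bar 113 [467.6 337.   54.5] ((466.9613037109375, 335.12969970703125), (54.898311614990234, 17.77074432373047), 15.251787185668945)
rim 324 ((527.0965576171875, -31.489418029785156), 54.125858306884766)
tab 58 [426.7 -66.6  66.3] [448.2 -47.4  91.2] [438.1 -57.9  79.3]
cup [468.  65.  20.] [501. 101.  30.]
jar [592. 236.  20.] [686. 371. 113.]
```

Two views agree:

| Item | Position (mm) | Orientation |
|---|---|---|
| Grinder axis | about (530.3, -35) | yaw about -8° |
| Small lid (85 mm flange; the other two are about 112 mm) | about (468, 333) | bar at about 16.5° |
| Tab | about (438, -60) | – |

The crop confirmed the lid at scene (296,274). I'll move above the tab and check it with the wrist camera.

```bash
cat >> h.py <<'E'
from scipy.spatial.transform import Rotation as Ro
def plan(P,yaw,cmd=None,cyaw=None):
    s=sense(); p=np.array(s["tool_pos"]) if cmd is None else np.array(cmd,float)
    R=Ro.from_euler("xyz",s["tcp_rot"] if cyaw is None else [180,0,cyaw],degrees=True)
    T=Ro.from_euler("xyz",[180,0,yaw],degrees=True)
    sh=R.inv().apply(np.array(P,float)-p)/150; rv=(R.inv()*T).as_rotvec(degrees=True)/45
    print("shift",sh.round(3),"turn",rv.round(3),"rows>=",(np.linalg.norm(sh)*150/41.7).round(1),(np.linalg.norm(rv)*45/7.16).round(1))
def look(n,name):
    s=snapshot(n); cv2.imwrite(name,s["pixels"][:,:,::-1]); return s
E
python3 -c "
from h import *
plan([405,-75,380],15,[262.5,-539.5,404.7],25.94)
d=pickle.load(open('s0.pkl','rb'));s=d['wrist'];R=np.array(s['R']);c=-R.T@s['t'];T=Ro.from_euler('xyz',sense()['tcp_rot'],degrees=True)
print(c,T.inv().apply(c-sense()['tool_pos']),(R@T.as_matrix()).round(3))"
```

```text
shift [ 2.209 -2.369  0.165] turn [-0.    -0.     0.243] rows>= 11.7 1.5
[ 325.97556453 -508.86454332  373.09718435] [70.43758945  0.42202176 30.80838366] [[-0.001  1.     0.001]
 [-0.961 -0.001 -0.278]
 [-0.278 -0.001  0.961]]
```

```bash
python3 -m jog '[{"tx":0.2,"ty":-0.2,"tz":0.0},{"tx":0.4,"ty":-0.4},{"tx":0.6,"ty":-0.6,"tz":0.03},{"tx":0.75,"ty":-0.8,"tz":0.05},{"tx":0.75,"ty":-0.8,"tz":0.05}]' 20
python3 -m jog '[{"tx":0.2,"ty":-0.2,"tz":0.0},{"tx":0.4,"ty":-0.4},{"tx":0.6,"ty":-0.6,"tz":0.03},{"tx":0.75,"ty":-0.8,"tz":0.05,"az":0.1},{"tx":0.75,"ty":-0.8,"tz":0.05,"az":0.12}]'
python3 -c "
from h import *
plan([405,-75,380],15)"
```

```text
shift [ 2.209 -2.368  0.163] turn [-0.002 -0.     0.243] rows>= 11.7 1.5invalid input at $[0]: expected keys tx, ty, tz, ax, ay, az, hand
invalid input at $[0]: expected keys tx, ty, tz, ax, ay, az, hand
```

All the keys are required in every row.

```bash
python3 -m jog '[{"tx":0.2,"ty":-0.2,"tz":0,"ax":0,"ay":0,"az":0,"hand":0.6},{"tx":0.4,"ty":-0.4,"tz":0,"ax":0,"ay":0,"az":0,"hand":0.6},{"tx":0.6,"ty":-0.6,"tz":0.03,"ax":0,"ay":0,"az":0,"hand":0.6},{"tx":0.75,"ty":-0.8,"tz":0.05,"ax":0,"ay":0,"az":0,"hand":0.6},{"tx":0.75,"ty":-0.8,"tz":0.05,"ax":0,"ay":0,"az":0,"hand":0.6}]' 20
python3 -m jog '[{"tx":0.2,"ty":-0.2,"tz":0,"ax":0,"ay":0,"az":0,"hand":0.6},{"tx":0.4,"ty":-0.4,"tz":0,"ax":0,"ay":0,"az":0,"hand":0.6},{"tx":0.6,"ty":-0.6,"tz":0.03,"ax":0,"ay":0,"az":0.1,"hand":0.6},{"tx":0.75,"ty":-0.8,"tz":0.05,"ax":0,"ay":0,"az":0.24,"hand":0.6},{"tx":0.75,"ty":-0.8,"tz":0.05,"ax":0,"ay":0,"az":0.24,"hand":0.6}]'
python3 -c "
from h import *
plan([405,-75,380],15)"
```

```text
time: 0.57
tool_pos: [312.1, -376.8, 394.9]
tcp_rot: [-179.7, -0.1, 26.1]
ft_force: [0.1, 0.3, -0.7]
finger_gap: 51.3
time: 0.98
tool_pos: [360.7, -220.4, 388.8]
tcp_rot: [-179.8, -0.0, 14.8]
ft_force: [-0.9, 0.6, -0.6]
finger_gap: 51.1
shift [ 0.534 -0.861  0.061] turn [-0.004 -0.001 -0.004] rows>= 3.7 0.0
```

```bash
python3 -m jog '[{"tx":0.15,"ty":-0.22,"tz":0,"ax":0,"ay":0,"az":0,"hand":0.6},{"tx":0.3,"ty":-0.45,"tz":0,"ax":0,"ay":0,"az":0,"hand":0.6},{"tx":0.45,"ty":-0.65,"tz":0.03,"ax":0,"ay":0,"az":0,"hand":0.6},{"tx":0.53,"ty":-0.86,"tz":0.05,"ax":0,"ay":0,"az":0,"hand":0.6},{"tx":0.53,"ty":-0.86,"tz":0.05,"ax":0,"ay":0,"az":0,"hand":0.6}]'
python3 -c "
from h import *
s=look('wrist','pics/w1.png');pickle.dump(s,open('w1.pkl','wb'))
print(sense()['tool_pos'],proj(s,[[439,-64,89],[438,-57,89],[530.3,-35,105]]))"
```

```text
time: 1.4
tool_pos: [403.1, -75.6, 381.4]
tcp_rot: [-179.8, 0.0, 15.4]
ft_force: [-0.2, -0.2, 0.2]
finger_gap: 51.0
[402.99148826 -77.60561196 381.67561131] [[321.16275371 180.6754488 ]
 [311.90095525 179.49047869]
 [314.99138615  34.28254916]]
```

View pics/w1.png

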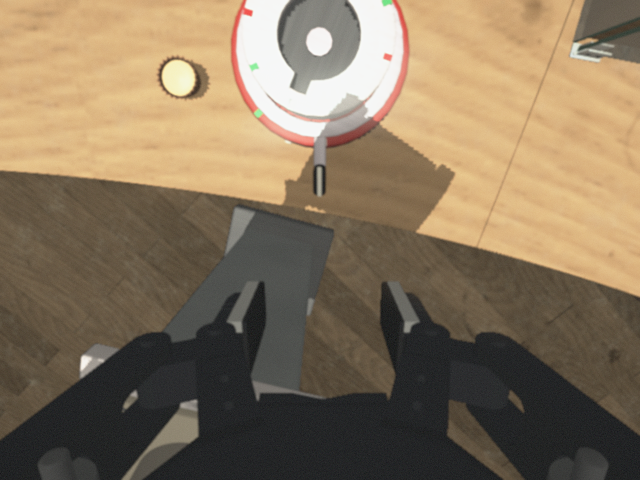

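The wrist view shows the tab at about (320,181), the cup centre at (319,41), green marks at (254,67) and (259,113), and red at (248,12). I'll refine the pose from these.

```bash
cat > gm.py <<'E'
from h import *
def marks(s,box=None):
    hsv=cv2.cvtColor(s["pixels"],cv2.COLOR_RGB2HSV).astype(int);H,S,V=hsv[...,0],hsv[...,1],hsv[...,2]
    for nm,m in [("green",(H>45)&(H<85)&(S>90)),("red",((H<6)|(H>174))&(S>110))]:
        k,l,st,c=cv2.connectedComponentsWithStats(m.astype(np.uint8))
        for i in range(1,k):
            if 4<st[i,4]<400: print(nm,c[i].round(1),st[i,4],"z105",plane(s,c[i],105)[0].round(1)[:2],"z50",plane(s,c[i],50)[0].round(1)[:2])
E
python3 -c "
from gm import *
s=pickle.load(open('w1.pkl','rb'));marks(s)
px=s['pixels'].max(2).astype(int)
print(px[160:200:2,308:332:2])
print(plane(s,[[319.7,167],[319.7,193],[319.7,180]],89).round(1))"
```

```text
green [386.4   1.7] 35 z105 [560.2 -73.4] z50 [580.1 -77. ]
green [253.7  66.2] 24 z105 [501.5  -1.1] z50 [508.3  11.4]
red [387.2  56.5] 32 z105 [530.2 -83.7] z50 [543.4 -89.6]
red [262.6 120. ] 30 z105 [470.2 -14.3] z50 [469.9  -4.7]
red [348.1 136.1] 370 z105 [475.4 -73.3] z50 [476.4 -77. ]
red [301.9 140.9] 145 z105 [463.9 -43.5] z50 [462.2 -40.5]
[[163 128 128 134 147 152 156 156 144 128 129 129]
 [128 127 127 131 143 150 154 158 145 130 131 132]
 [128 130 129 123 111  95  99 113 131 129 131 130]
 [132 134 129  88  55  96  88  45  73 122 132 128]
 [134 135 126  68  82 166 160  70  49 115 135 135]
 [134 137 115  54  85 169 165  78  46 115 137 137]
 [131 135 111  44  83 168 168  81  48 117 135 134]
 [131 131 108  42  85 170 166  76  43 109 134 135]
 [131 133 111  43  84 171 165  78  42 112 135 133]
 [126 134 109  39  83 167 164  78  44 109 131 133]
 [121 130 104  47  80 168 166  78  47 111 133 131]
 [127 126 106  43  78 165 164  79  40 112 131 133]
 [132 130 112  42  79 167 165  76  43 111 131 131]
 [136 133 113  43  80 166 163  79  42 117 134 132]
 [129 135 115  42  79 167 165  79  44 120 138 136]
 [133 133 114  44  79 163 161  75  45 120 138 142]
 [133 136 124  58  75 166 160  75  62 127 137 138]
 [134 135 131 104  93 166 166  91 103 135 139 138]
 [135 131 133 133 130 152 154 133 136 137 136 137]
 [130 131 130 131 131 132 131 135 133 136 136 134]]
[[448.6 -60.2  89. ]
 [429.6 -65.4  89. ]
 [439.2 -62.8  89. ]]
```

```bash
python3 -c "
from h import *
plan([439.2,-62.8,233],15.8)"
```

```text
shift [ 0.26  -0.03   0.991] turn [-0.001  0.001 -0.008] rows>= 3.7 0.0
```

```bash
python3 -m jog '[{"tx":0.15,"ty":-0.02,"tz":0.1,"ax":0,"ay":0,"az":0,"hand":0.5},{"tx":0.26,"ty":-0.03,"tz":0.3,"ax":0,"ay":0,"az":0,"hand":0.5},{"tx":0.26,"ty":-0.03,"tz":0.5,"ax":0,"ay":0,"az":0,"hand":0.5},{"tx":0.26,"ty":-0.03,"tz":0.6,"ax":0,"ay":0,"az":0,"hand":0.5},{"tx":0.26,"ty":-0.03,"tz":0.6,"ax":0,"ay":0,"az":0,"hand":0.5}]'
python3 -c "
from h import *
s=look('wrist','pics/w2.png')
plan([439.2,-62.8,233],15.8)"
```

```text
time: 1.87
tool_pos: [437.6, -66.0, 287.8]
tcp_rot: [-179.8, 0.4, 15.1]
ft_force: [-0.6, -0.5, -0.6]
finger_gap: 42.5
shift [ 0.013 -0.02   0.382] turn [-0.003  0.005 -0.015] rows>= 1.4 0.1
```

View pics/w2.png

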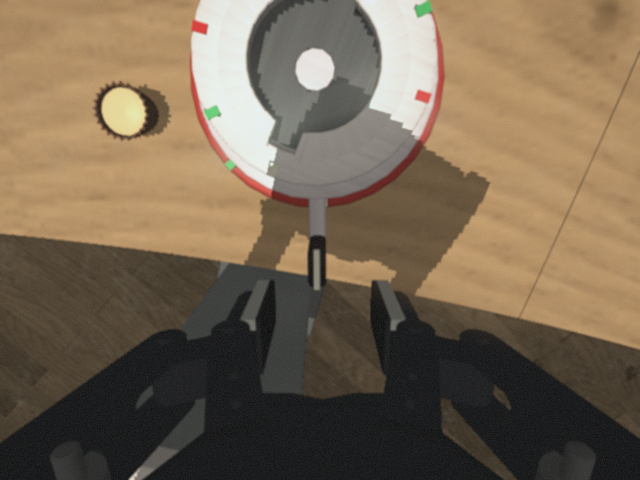

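The tab at (317,268) lies midway between the fingers, at (262,310) and (383,310). I'll descend and grip.

```bash
python3 -m jog '[{"tx":0.01,"ty":-0.02,"tz":0.2,"ax":0,"ay":0,"az":0,"hand":0.5},{"tx":0.01,"ty":-0.02,"tz":0.37,"ax":0,"ay":0,"az":0,"hand":0.5},{"tx":0.01,"ty":-0.02,"tz":0.37,"ax":0,"ay":0,"az":0,"hand":0.5},{"tx":0.01,"ty":-0.02,"tz":0.37,"ax":0,"ay":0,"az":0,"hand":0.3},{"tx":0.01,"ty":-0.02,"tz":0.37,"ax":0,"ay":0,"az":0,"hand":0}]'
python3 -m jog '[{"tx":0,"ty":0,"tz":0,"ax":0,"ay":0,"az":0,"hand":0},{"tx":0,"ty":0,"tz":0,"ax":0,"ay":0,"az":0,"hand":0},{"tx":0,"ty":0,"tz":0,"ax":0,"ay":0,"az":0,"hand":0}]'
python3 - <<'E'
from h import *
s=look('wrist','pics/w3.png')
st=sense();p=st['tool_pos'];c=np.array([530.6,-36.2]);r=p[:2]-c
print(p,st['tcp_rot'],np.hypot(*r),np.degrees(np.arctan2(*r[::-1])))
E
```

```text
time: 2.33
tool_pos: [440.9, -62.9, 239.0]
tcp_rot: [179.9, -0.1, 15.1]
ft_force: [0.3, -0.1, 1.2]
finger_gap: 19.5
time: 2.58
tool_pos: [441.0, -62.5, 239.2]
tcp_rot: [179.9, -0.2, 15.2]
ft_force: [-2.5, 0.8, 7.4]
finger_gap: 9.9
[441.03538569 -62.49781897 239.26425295] [ 1.79896504e+02 -1.65741809e-01  1.51680304e+01] 93.34556989555075 -163.63679039500298
```

View pics/w3.png

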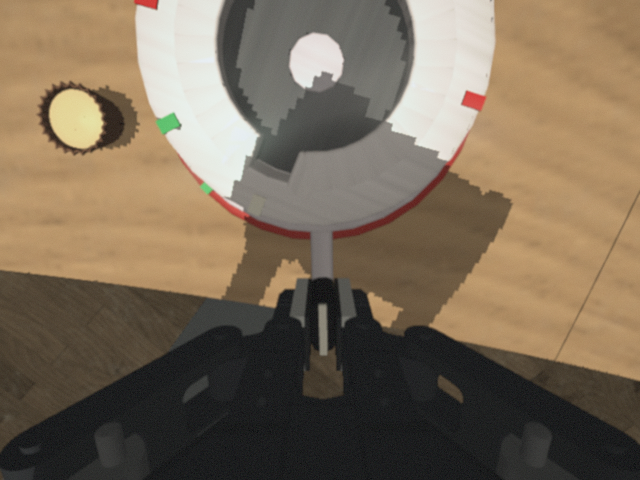

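Gripped, with a gap of 9.9 mm. Now I'll work out the arc of about 51° clockwise about the axis.

```bash
cat > arc.py <<'E'
from h import *
import sys
st=sense();p=np.array(st['tool_pos']);R=Ro.from_euler("xyz",st["tcp_rot"],degrees=True)
c=R.inv().apply(np.array([530.6,-36.2,p[2]])-p)[:2]
for f in map(float,sys.argv[1:]):
    a=np.radians(f);M=np.array([[np.cos(a),-np.sin(a)],[np.sin(a),np.cos(a)]])
    print(f,((c-M@c)/150).round(3),round(f/45,3))
E
python3 arc.py 6 12 18 24 28
```

```text
6.0 [ 0.002 -0.065] 0.133
12.0 [ 0.011 -0.13 ] 0.267
18.0 [ 0.026 -0.193] 0.4
24.0 [ 0.049 -0.254] 0.533
28.0 [ 0.067 -0.294] 0.622
```

```bash
python3 -m jog '[{"tx":0.002,"ty":-0.065,"tz":0,"ax":0,"ay":0,"az":0.133,"hand":0},{"tx":0.011,"ty":-0.13,"tz":0,"ax":0,"ay":0,"az":0.267,"hand":0},{"tx":0.026,"ty":-0.193,"tz":0,"ax":0,"ay":0,"az":0.4,"hand":0},{"tx":0.049,"ty":-0.254,"tz":0,"ax":0,"ay":0,"az":0.533,"hand":0},{"tx":0.049,"ty":-0.254,"tz":0,"ax":0,"ay":0,"az":0.533,"hand":0}]'; python3 arc.py 6 12 18 24 27
python3 -c "
from h import *
s=look('wrist','pics/w4.png')
p=sense()['tool_pos'];print(np.hypot(p[0]-530.6,p[1]+36.2),np.degrees(np.arctan2(p[1]+36.2,p[0]-530.6)))"
```

```text
time: 3.05
tool_pos: [438.2, -22.3, 239.2]
tcp_rot: [-179.9, -0.2, -9.2]
ft_force: [-3.7, 2.8, 8.6]
finger_gap: 9.7
6.0 [ 0.003 -0.065] 0.133
12.0 [ 0.012 -0.13 ] 0.267
18.0 [ 0.028 -0.193] 0.4
24.0 [ 0.051 -0.254] 0.533
27.0 [ 0.065 -0.283] 0.6
93.33915534078135 171.72373599145502
```

View pics/w4.png

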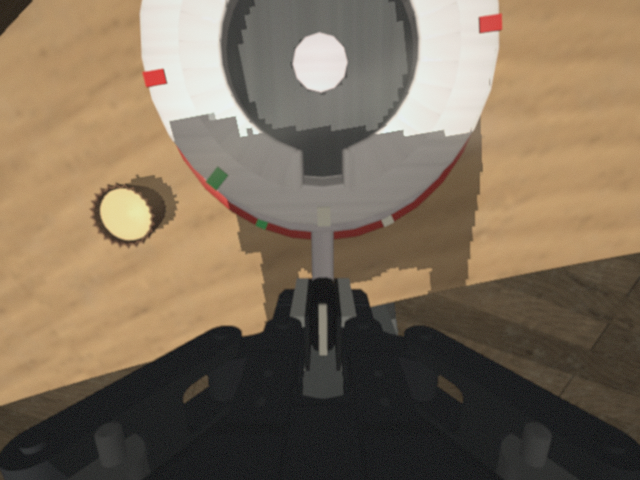

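The collar follows: the white mark is now at (389,221) and the green locked mark at (262,223), to the tab's left. About 26° remains.

```bash
python3 -m jog '[{"tx":0.003,"ty":-0.065,"tz":0,"ax":0,"ay":0,"az":0.133,"hand":0},{"tx":0.012,"ty":-0.13,"tz":0,"ax":0,"ay":0,"az":0.267,"hand":0},{"tx":0.028,"ty":-0.193,"tz":0,"ax":0,"ay":0,"az":0.4,"hand":0},{"tx":0.051,"ty":-0.254,"tz":0,"ax":0,"ay":0,"az":0.533,"hand":0},{"tx":0.06,"ty":-0.274,"tz":0,"ax":0,"ay":0,"az":0.578,"hand":0}]'
python3 -m jog '[{"tx":0,"ty":0,"tz":0,"ax":0,"ay":0,"az":0,"hand":0},{"tx":0,"ty":0,"tz":0,"ax":0,"ay":0,"az":0,"hand":0}]'
python3 -c "
from h import *
s=look('wrist','pics/w5.png')
p=sense()['tool_pos'];print(np.hypot(p[0]-530.6,p[1]+36.2),np.degrees(np.arctan2(p[1]+36.2,p[0]-530.6)))"
```

```text
time: 3.52
tool_pos: [453.8, 16.6, 239.3]
tcp_rot: [-179.9, -0.2, -35.2]
ft_force: [-2.8, 1.0, 8.3]
finger_gap: 9.8
time: 3.68
tool_pos: [453.6, 16.3, 239.3]
tcp_rot: [-179.9, -0.2, -34.8]
ft_force: [-1.5, 3.9, 6.8]
finger_gap: 9.4
93.1839956622853 145.76170727834062
```

View pics/w5.png

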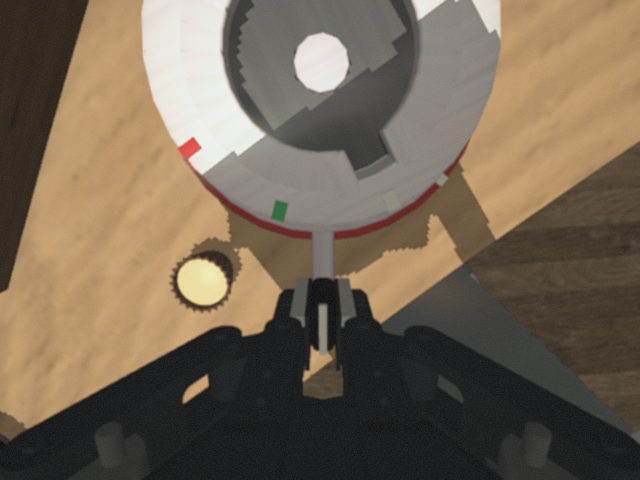

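The tab is over the green locked mark, which the lever now covers, at 145.8° against a target of 146°. I'll open slightly, since the cup is 54 mm away, and lift straight up.

```bash
python3 -m jog '[{"tx":0,"ty":0,"tz":0,"ax":0,"ay":0,"az":0,"hand":0.3},{"tx":0,"ty":0,"tz":0,"ax":0,"ay":0,"az":0,"hand":0.3},{"tx":0,"ty":0,"tz":-0.2,"ax":0,"ay":0,"az":0,"hand":0.3},{"tx":0,"ty":0,"tz":-0.47,"ax":0,"ay":0,"az":0,"hand":0.3},{"tx":0,"ty":0,"tz":-0.7,"ax":0,"ay":0,"az":0,"hand":0.3}]'
python3 -m jog '[{"tx":-0.2,"ty":0,"tz":-0.1,"ax":0,"ay":0,"az":-0.1,"hand":0.5},{"tx":-0.4,"ty":0,"tz":-0.1,"ax":0,"ay":0,"az":-0.2,"hand":0.5},{"tx":-0.4,"ty":0,"tz":-0.1,"ax":0,"ay":0,"az":-0.2,"hand":0.5}]'
python3 - <<'E'
from gm import *
s=look('wrist','pics/w6.png');marks(s);pickle.dump(s,open('w6.pkl','wb'));print(s['t'])
st=sense();print(st['tool_pos'],st['tcp_rot'])
print('proj tab exp',proj(s,[[451,17.5,89],[468,0.5,50]]))
E
```

```text
time: 4.15
tool_pos: [451.9, 15.6, 343.3]
tcp_rot: [180.0, 0.0, -34.9]
ft_force: [1.3, -1.0, 0.7]
finger_gap: 25.8
time: 4.4
tool_pos: [401.1, 51.6, 358.4]
tcp_rot: [-179.9, -0.1, -25.5]
ft_force: [-1.7, 0.0, -0.8]
finger_gap: 42.2
green [329.5  62.4] 49 z105 [501.4  -0.7] z50 [510.4  -6.1]
red [291.8  33.5] 151 z105 [524.9  12.4] z50 [539.7  10.3]
red [403.6  68.8] 9 z105 [479.3 -39.1] z50 [482.9 -53.9]
red [409.3  94. ] 66 z105 [464.7 -36.9] z50 [464.6 -51.2]
red [361.6 116.4] 5 z105 [465.3  -5.5] z50 [465.4 -12.1]
[220.06426992 303.56452463 428.40469445]
[402.12637684  50.81832302 357.79960702] [-1.79936397e+02 -1.20018310e-01 -2.57167929e+01]
proj tab exp [[336.50840171 153.16694584]
 [345.28788371 120.6076067 ]]
```

View pics/w6.png

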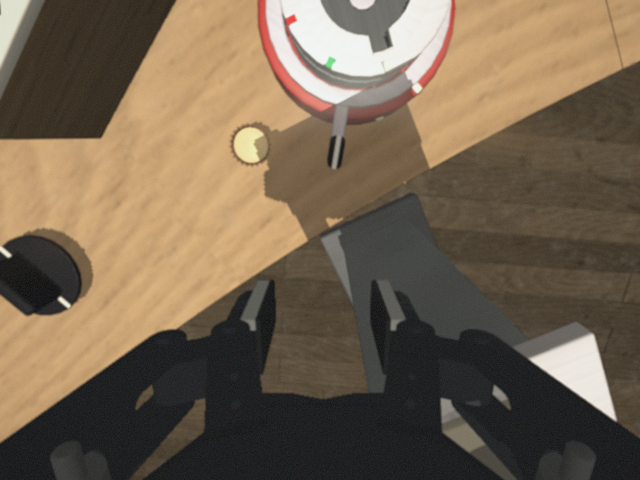

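The tab sits at (336,153), where projected, and the collar stays locked. The small lid is at the left, (38,275). Moving over it.

```bash
python3 -c "
from h import *
plan([437,323,320],16.5)"
```

```text
shift [-0.578 -1.735  0.253] turn [-0.    -0.003 -0.938] rows>= 6.6 5.9
```

```bash
python3 -m jog '[{"tx":-0.07,"ty":-0.23,"tz":0,"ax":0,"ay":0,"az":-0.15,"hand":0.6},{"tx":-0.14,"ty":-0.46,"tz":0,"ax":0,"ay":0,"az":-0.3,"hand":0.6},{"tx":-0.22,"ty":-0.7,"tz":0,"ax":0,"ay":0,"az":-0.45,"hand":0.6},{"tx":-0.3,"ty":-0.93,"tz":0.03,"ax":0,"ay":0,"az":-0.6,"hand":0.6},{"tx":-0.35,"ty":-1,"tz":0.05,"ax":0,"ay":0,"az":-0.75,"hand":0.6}]'
python3 -c "
from h import *
plan([437,323,320],16.5)"
```

```text
time: 4.87
tool_pos: [422.1, 211.1, 349.1]
tcp_rot: [-179.9, -0.1, 8.2]
ft_force: [0.5, 0.9, 0.1]
finger_gap: 51.1
shift [ 0.205 -0.724  0.195] turn [-0.002 -0.002 -0.183] rows>= 2.8 1.2
```

```bash
python3 -m jog '[{"tx":0.07,"ty":-0.24,"tz":0,"ax":0,"ay":0,"az":-0.09,"hand":0.6},{"tx":0.14,"ty":-0.48,"tz":0.1,"ax":0,"ay":0,"az":-0.18,"hand":0.6},{"tx":0.2,"ty":-0.72,"tz":0.19,"ax":0,"ay":0,"az":-0.18,"hand":0.6},{"tx":0.2,"ty":-0.72,"tz":0.19,"ax":0,"ay":0,"az":-0.18,"hand":0.6},{"tx":0.2,"ty":-0.72,"tz":0.19,"ax":0,"ay":0,"az":-0.18,"hand":0.6}]'
python3 - <<'E'
from h import *
s=look('wrist','pics/w7.png');pickle.dump(s,open('w7.pkl','wb'))
print(sense()['tool_pos'],sense()['tcp_rot'])
hsv=cv2.cvtColor(s["pixels"],cv2.COLOR_RGB2HSV).astype(int);S,V=hsv[...,1],hsv[...,2]
m=((S<70)&(V>140));m[330:]=0
k,l,st,c=cv2.connectedComponentsWithStats(m.astype(np.uint8))
for i in range(1,k):
    if st[i,4]>15: print(c[i].round(1),st[i],plane(s,c[i],21.5)[0].round(1))
E
```

```text
time: 5.28
tool_pos: [436.0, 320.1, 318.2]
tcp_rot: [179.9, 0.2, 16.1]
ft_force: [1.1, -0.6, 0.7]
finger_gap: 50.9
[436.35805865 319.13782126 319.50337119] [1.79934801e+02 1.20520335e-01 1.60226842e+01]
[636.5  79.6] [632   0   8 146 843] [605.6 129.8  21.5]
[369.7   9.4] [362   7  16   5  17] [591.9 330.7  21.5]
[134.7 142. ] [  75  115  108   58 4858] [460.  473.4  21.5]
[317.  135.3] [314 126   7  20 133] [502.  342.7  21.5]
[318.5 233.5] [317 231   4   6  24] [429.2 320.8  21.5]
[617.7 248.7] [605 235  28  28 488] [485.2  77.9  21.5]
```

View pics/w7.png

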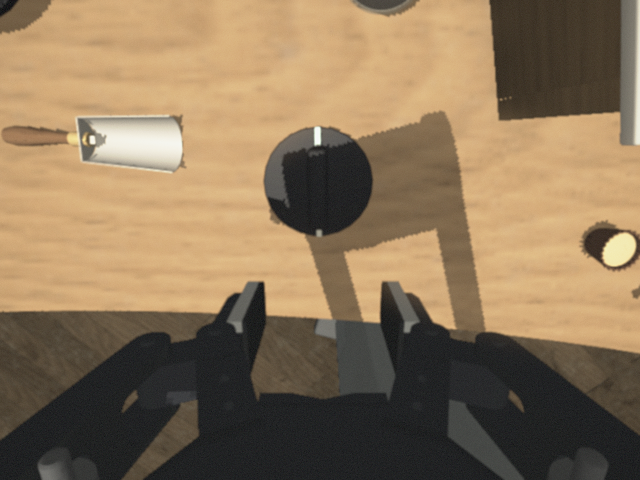

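The wrist view shows the small lid centred at (319,181), with pointers at (317,135) and (318,233). That gives an axis of about (468.3, 332.6) and a bar angle of 16.6°. The scoop is at (134,142), clear of the fingers.

```bash
python3 -c "
from h import *
s=pickle.load(open('w7.pkl','rb'));print(plane(s,[[318.5,181]],21.5))
plan([468.3,332.6,200],16.6)"
```

```text
[[469.68928669 332.30925787  21.5       ]]
shift [ 0.231 -0.028  0.796] turn [ 0.001  0.003 -0.013] rows>= 3.0 0.1
```

```bash
python3 -m jog '[{"tx":0.15,"ty":-0.03,"tz":0.1,"ax":0,"ay":0,"az":-0.013,"hand":0.6},{"tx":0.235,"ty":-0.03,"tz":0.3,"ax":0,"ay":0,"az":-0.013,"hand":0.6},{"tx":0.235,"ty":-0.03,"tz":0.5,"ax":0,"ay":0,"az":-0.013,"hand":0.6},{"tx":0.235,"ty":-0.03,"tz":0.5,"ax":0,"ay":0,"az":-0.013,"hand":0.6},{"tx":0.235,"ty":-0.03,"tz":0.5,"ax":0,"ay":0,"az":-0.013,"hand":0.6}]'
python3 -c "
from h import *
s=look('wrist','pics/w8.png')
plan([468.7,332.5,200],16.6)"
```

```text
time: 5.75
tool_pos: [468.5, 331.4, 244.8]
tcp_rot: [179.9, 0.2, 16.5]
ft_force: [-0.3, -0.1, 1.2]
finger_gap: 51.2
shift [-0.002 -0.004  0.312] turn [ 0.    -0.    -0.002] rows>= 1.1 0.0
```

View pics/w8.png

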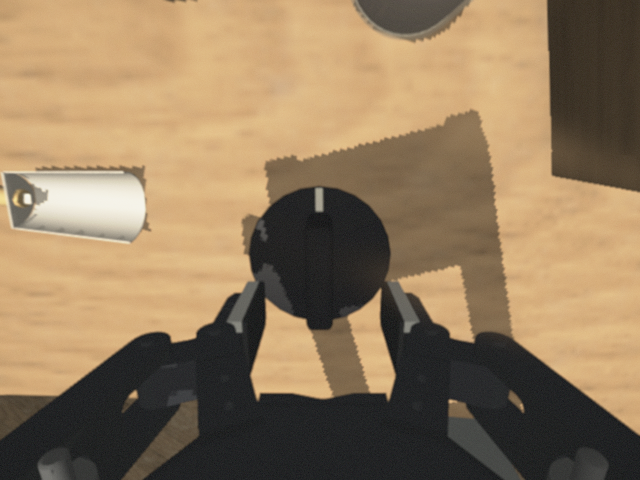

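```bash
python3 -m jog '[{"tx":0,"ty":0,"tz":0.15,"ax":0,"ay":0,"az":0,"hand":0.5},{"tx":0,"ty":0,"tz":0.3,"ax":0,"ay":0,"az":0,"hand":0.45},{"tx":0,"ty":0,"tz":0.3,"ax":0,"ay":0,"az":0,"hand":0.45},{"tx":0,"ty":0,"tz":0.3,"ax":0,"ay":0,"az":0,"hand":0.45}]'
python3 -c "
from h import *
print(sense())
plan([468.7,332.5,200],16.6)"
```

```text
time: 6.13
tool_pos: [469.0, 332.8, 202.1]
tcp_rot: [180.0, -0.0, 16.6]
ft_force: [-0.0, -1.1, 0.2]
finger_gap: 38.2
{'time': 6.1333, 'joint_pos': array([ 3.02559015e+01,  1.45170336e+01,  9.95444004e+01, -4.13407402e-03,
        6.59263244e+01,  1.03697664e+02]), 'qd': array([ 0.16121897, -1.05576333, -1.72825785, -0.02226256,  0.13941989,
       -0.02191312]), 'joint_efforts': array([-6.23805611e-02, -5.51232648e+01, -4.22620511e+01, -7.70674262e-03,
       -2.23344848e-01, -5.68319338e-04]), 'tool_pos': array([468.95057018, 332.80813062, 202.1383067 ]), 'tcp_rot': array([ 1.79999231e+02, -1.27872958e-02,  1.65599231e+01]), 'ft_force': array([-0.00887553, -1.05082524,  0.19479586]), 'wrist_torque': array([-0.00624667,  0.01990458,  0.04382059]), 'finger_gap': 38.199083277629605}
shift [-0.002  0.001  0.014] turn [ 0.    -0.    -0.001] rows>= 0.1 0.0
```

```bash
python3 -m jog '[{"tx":0,"ty":0,"tz":0,"ax":0,"ay":0,"az":0,"hand":0.1},{"tx":0,"ty":0,"tz":0,"ax":0,"ay":0,"az":0,"hand":0},{"tx":0,"ty":0,"tz":0,"ax":0,"ay":0,"az":0,"hand":0},{"tx":0,"ty":0,"tz":0,"ax":0,"ay":0,"az":0,"hand":0},{"tx":0,"ty":0,"tz":0,"ax":0,"ay":0,"az":0,"hand":0}]' 60
python3 -m jog '[{"tx":0,"ty":0,"tz":-0.1,"ax":0,"ay":0,"az":0,"hand":0},{"tx":0,"ty":0,"tz":-0.3,"ax":0,"ay":0,"az":0,"hand":0},{"tx":0,"ty":0,"tz":-0.5,"ax":0,"ay":0,"az":0,"hand":0},{"tx":0,"ty":0,"tz":-0.7,"ax":0,"ay":0,"az":0,"hand":0},{"tx":0,"ty":0,"tz":-0.7,"ax":0,"ay":0,"az":0,"hand":0}]'
python3 -c "
from h import *
s=look('wrist','pics/w9.png');print(sense()['tool_pos'])
plan([430,130,335],-5)"
```

```text
time: 6.55
tool_pos: [470.0, 333.7, 203.6]
tcp_rot: [-179.9, -0.2, 16.6]
ft_force: [-0.8, -1.5, 7.8]
finger_gap: 13.6
time: 6.97
tool_pos: [470.9, 334.4, 314.6]
tcp_rot: [-179.8, -0.7, 16.6]
ft_force: [0.5, 0.8, -0.8]
finger_gap: 12.8
[470.40455861 334.04823298 311.59123215]
shift [-0.645  1.226 -0.165] turn [-0.005 -0.011  0.48 ] rows>= 5.0 3.0
```

View pics/w9.png

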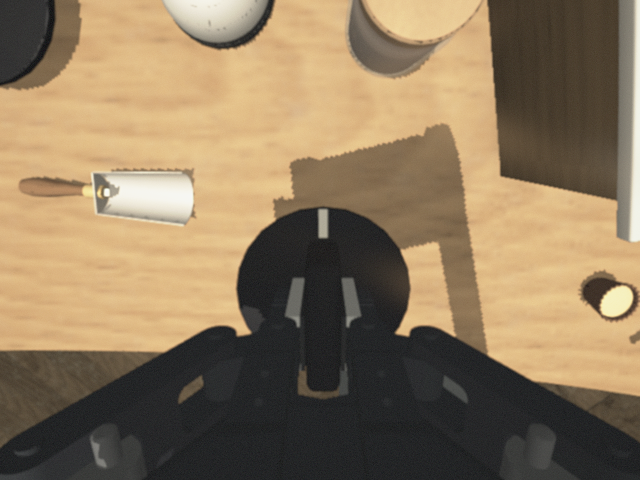

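The lid is held straight and has lifted: pointer at (323,222), bar along x = 323. Now I'll find its centre relative to the tool from the flange edge.

```bash
cat > lidoff.py <<'E'
from h import *
def off(s,st,zoff=-182,show=False):
    p=np.array(st['tool_pos']);R=Ro.from_euler("xyz",st["tcp_rot"],degrees=True)
    px=s['pixels'].max(2)
    uv=[]
    for a in np.radians(np.r_[185:236:3,304:356:3,240:300:5]):   # scan outward-in in the upper half
        for r in range(125,60,-1):
            u=323+r*np.cos(a);v=294+r*np.sin(a)
            if px[int(v),int(u)]<45: uv.append((u+0.5*np.cos(a),v+.5*np.sin(a)));break
    X=plane(s,uv,p[2]+zoff)[:,:2]
    from scipy.optimize import least_squares
    f=least_squares(lambda q:np.hypot(X[:,0]-q[0],X[:,1]-q[1])-42.5,p[:2],loss="soft_l1",f_scale=.5)
    c=f.x; print("lid centre",c.round(2),"res",np.abs(f.fun).mean().round(2),"free r",least_squares(lambda q:np.hypot(X[:,0]-q[0],X[:,1]-q[1])-q[2],[*p[:2],42],loss="soft_l1",f_scale=.5).x.round(1),"tool off",R.inv().apply([*(c-p[:2]),0]).round(2))
E
python3 - <<'E'
from lidoff import *
s=snapshot('wrist');st=sense();print(st['time'],st['tool_pos'],st['tcp_rot'])
off(s,st);off(s,st,-188)
E
```

```text
7.0667 [469.56683744 333.5577845  308.72493887] [-179.92749633   -0.29744611   16.58776667]
lid centre [468.18 332.81] res 0.32 free r [469.4 333.5  41.4] tool off [-1.54  0.32 -0.01]
lid centre [467.34 332.99] res 0.22 free r [466.8 332.7  43. ] tool off [-2.29 -0.09 -0.01]
```

```bash
python3 -c "
from h import *
plan([480,150,370],0);plan([531.9,-35.8,350],-8.2)"
```

```text
shift [-0.281  1.192 -0.411] turn [-0.003 -0.006  0.369] rows>= 4.6 2.3
shift [-0.303  2.478 -0.28 ] turn [-0.003 -0.006  0.551] rows>= 9.0 3.5
```

```bash
python3 -m jog '[{"tx":-0.05,"ty":0.1,"tz":-0.2,"ax":0,"ay":0,"az":0.05,"hand":0},{"tx":-0.1,"ty":0.3,"tz":-0.35,"ax":0,"ay":0,"az":0.12,"hand":0},{"tx":-0.16,"ty":0.55,"tz":-0.42,"ax":0,"ay":0,"az":0.22,"hand":0},{"tx":-0.22,"ty":0.8,"tz":-0.42,"ax":0,"ay":0,"az":0.3,"hand":0},{"tx":-0.25,"ty":1,"tz":-0.42,"ax":0,"ay":0,"az":0.37,"hand":0}]'
python3 -c "
from h import *
plan([531.9,-35.8,370],-8.2)"
```

```text
time: 7.48
tool_pos: [475.2, 176.6, 368.5]
tcp_rot: [180.0, 0.0, -0.2]
ft_force: [0.2, -0.5, -2.3]
finger_gap: 13.1
shift [ 0.384  1.414 -0.009] turn [0.001 0.    0.177] rows>= 5.3 1.1
```

```bash
python3 -m jog '[{"tx":0.05,"ty":0.25,"tz":0,"ax":0,"ay":0,"az":0.05,"hand":0},{"tx":0.11,"ty":0.5,"tz":0,"ax":0,"ay":0,"az":0.1,"hand":0},{"tx":0.18,"ty":0.75,"tz":0,"ax":0,"ay":0,"az":0.15,"hand":0},{"tx":0.25,"ty":0.95,"tz":0,"ax":0,"ay":0,"az":0.17,"hand":0},{"tx":0.28,"ty":1,"tz":0,"ax":0,"ay":0,"az":0.17,"hand":0}]'
python3 -c "
from h import *
plan([531.9,-35.8,350],-8.2)"
```

```text
time: 7.9
tool_pos: [517.7, 24.5, 367.3]
tcp_rot: [179.9, 0.1, -8.0]
ft_force: [0.1, 0.6, -0.6]
finger_gap: 12.6
shift [0.15  0.385 0.116] turn [0.002 0.002 0.005] rows>= 1.5 0.0
```

```bash
python3 -m jog '[{"tx":0.08,"ty":0.2,"tz":0,"ax":0,"ay":0,"az":0,"hand":0},{"tx":0.15,"ty":0.385,"tz":0.1,"ax":0,"ay":0,"az":0.005,"hand":0},{"tx":0.15,"ty":0.385,"tz":0.1,"ax":0,"ay":0,"az":0.005,"hand":0},{"tx":0.15,"ty":0.385,"tz":0.1,"ax":0,"ay":0,"az":0.005,"hand":0},{"tx":0.15,"ty":0.385,"tz":0.1,"ax":0,"ay":0,"az":0.005,"hand":0}]'
python3 - <<'E'
from lidoff import *
d={}
for n in ["scene","side","wrist"]:
    d[n]=look(n,f"pics/{n}10.png")
pickle.dump(d,open("s10.pkl","wb"))
st=sense();print(st['tool_pos'],st['tcp_rot'])
pickle.dump(st,open("st10.pkl","wb"))
off(d['wrist'],st)
crop(d['scene'],330,130,430,220,7,"pics/gs10.png");crop(d['side'],290,140,390,230,7,"pics/gd10.png")
E
```

```text
time: 8.32
tool_pos: [531.7, -31.3, 352.5]
tcp_rot: [-180.0, 0.1, -8.0]
ft_force: [-0.1, -0.4, -0.6]
finger_gap: 13.0
[531.97874096 -30.62754057 353.8100217 ] [-1.79982072e+02 -2.50940912e-03 -7.85760680e+00]
lid centre [528.18 -30.78] res 2.04 free r [532.1 -30.8  39.5] tool off [-3.74  0.67 -0.  ]
```

View pics/gs10.png

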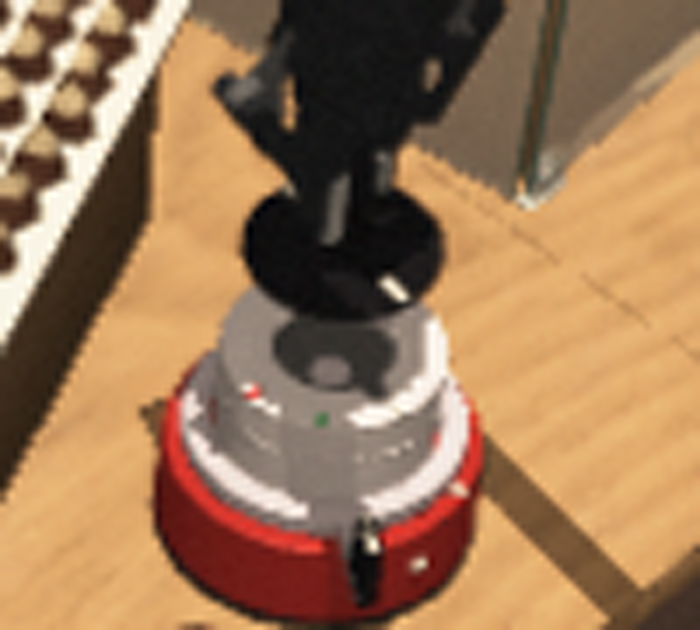

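View pics/gd10.png

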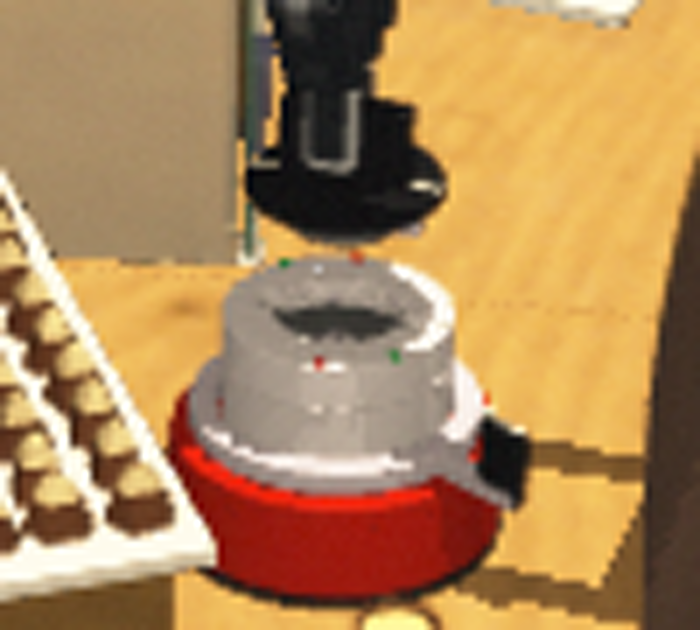

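View pics/wrist10.png

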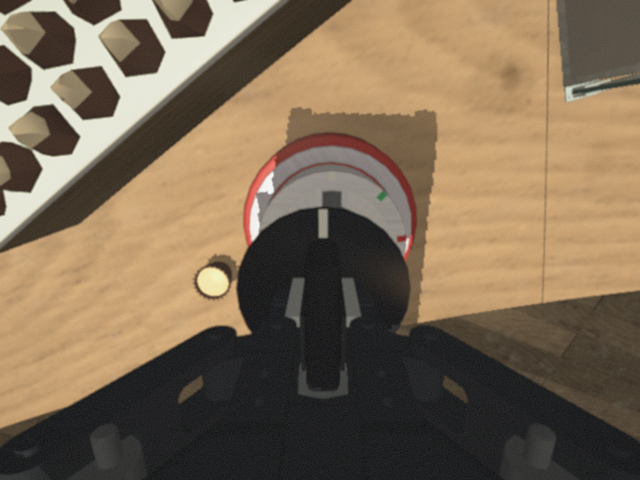

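In the wrist view the lid pointer is at (323,222) and the far notch at (331,198). The lid is a few mm off to the left and its yaw looks aligned. I'll quantify this across the views.

```bash
python3 - <<'E'
from gm import *
d=pickle.load(open('s10.pkl','rb'));st=pickle.load(open('st10.pkl','rb'));p=st['tool_pos'];print(p)
# pointer in scene/side
P={}
for n,box in [("scene",(380,165,392,176)),("side",(345,162,357,170))]:
    s=d[n];x0,y0,x1,y1=box;m=s['pixels'].min(2).astype(int)[y0:y1,x0:x1]
    bg=np.median(m)*0+60; w=np.clip(m-110,0,None)
    print(n);print(m)
    v,u=np.mgrid[y0:y1,x0:x1]
    P[n]=(np.sum(u*w)/w.sum(),np.sum(v*w)/w.sum());print(P[n],plane(s,[P[n]],p[2]-182)[0].round(1))
A=[];b=[]
for n in P:
    c,dr=ray(d[n],[P[n]]);dr=dr[0]/np.linalg.norm(dr[0]);M=np.eye(3)-np.outer(dr,dr);A.append(M);b.append(M@c)
print("tri",np.linalg.lstsq(np.vstack(A),np.hstack(b),rcond=None)[0].round(1))
s=d['wrist'];marks(s)
g=s['pixels'].max(2).astype(int);print(g[186:210:2,314:350:2])
print("notch",plane(s,[[331.5,190],[322,192],[341,192]],105).round(1), "ptr",plane(s,[[323,210],[323,236]],p[2]-182).round(1))
for n in ["scene","side"]:marks(d[n])
E
```

```text
[531.97874096 -30.62754057 353.8100217 ]
scene
[[ 13  14  12  13  13  16  16  16  16  15  16  27]
 [ 10  11  14  15  13  16  14  15  17  27  29  27]
 [ 12  13  14  13  13  14  14  21  27  27  27  27]
 [ 17  13   9  14  14  14  19  29  28  26  25  27]
 [ 24  21  12  16  43  91  49  27  26  29  27  25]
 [ 29  25  25  25 112 212 143  53  28  26  25  40]
 [ 29  29  27  28  48 133 213 139  42  27  33  65]
 [ 27  27  27  28  29  44 129 206  82  40  77 107]
 [ 26  25  30  29  25  23  27  45  52  83 115 108]
 [ 15  17  27  31  29  28  46  85 123 122 121 115]
 [ 19  22  29  48  66  80 110 120 121 120 128 157]]
(np.float64(386.9398907103825), np.float64(171.9016393442623)) [486.9 -24.2 171.8]
side
[[ 19  21  17  20  28  32  42  77  86  82  82  85]
 [ 16  19  18  19  27  34  34  44  90  90  90  90]
 [ 18  17  20  19  27  36  30  34  60  90  92  95]
 [ 20  15  17  24  51  55  43  39  46  92  97  97]
 [ 20  20  19  63 168 182 132  86  85  92  95  95]
 [ 29  26  24  30  36  52  62 122  53  96  94  94]
 [ 32  32  31  33  30  31  29  28  51  95  92  85]
 [ 31  31  31  30  32  30  25  41  95  92  91 
[... 908 characters left out ...]
7  70  71  67  70  88 140 147 147 149]
 [150 148 152 147 107  65  64  70  62  64  67  67  69  85 139 149 146 152]
 [152 150 151 150 104  65  67  69  67  66  67  69  65  81 140 147 149 152]
 [131 125 122 114  68  49  52  53  60  63  69  66  65  75 123 140 148 150]
 [ 56  43  57  74  74  75  74  41  34  36  40  39  42  48  62  91 120 139]]
notch [[568.1 -41.6 105. ]
 [567.6 -35.5 105. ]
 [566.  -47.5 105. ]] ptr [[570.  -36.4 171.8]
 [558.  -34.7 171.8]]
green [413.5 105.5] 6 z105 [ 706.9 -388.1] z50 [ 753.4 -450.7]
red [258.2  89.5] 24 z105 [1000.  -790.4] z50 [1049.1 -944.3]
red [257.5 101.2] 12 z105 [ 962.6 -653.1] z50 [1009.  -796.9]
red [357.7 203.8] 6 z105 [457.8  68.8] z50 [466.8 -21.5]
```

```bash
python3 - <<'E'
from h import *
d=pickle.load(open('s10.pkl','rb'));st=pickle.load(open('st10.pkl','rb'));p=st['tool_pos']
for n,b in [("scene",(360,150,395,178)),("side",(322,155,356,176)),("wrist",(235,205,412,330))]:
    s=d[n];X=cloud(s);x0,y0,x1,y1=b;q=X[y0:y1,x0:x1].reshape(-1,3);px=s['pixels'][y0:y1,x0:x1].max(2).ravel()
    m=(px<60)&(q[:,2]>155)&(q[:,2]<183)&(np.hypot(q[:,0]-531,q[:,1]+31)<46)
    q=q[m];print(n,len(q),np.median(q[:,2]),np.percentile(q[:,2],[10,25,75,90]).round(1),cv2.minEnclosingCircle(q[:,:2].astype(np.float32)))
    C=X[y0+40 if n!="wrist" else 165:y1+60 if n!="wrist" else 200,x0:x1].reshape(-1,3);C=C[(C[:,2]>95)&(C[:,2]<115)];print(" rim z",np.median(C[:,2]))
E
```

```text
scene 294 170.20910734666185 [167.5 168.6 171.5 173.1] ((526.7162475585938, -29.01618194580078), 41.831111907958984)
 rim z 100.08388708179113
side 233 170.5761198775377 [167.7 169.  172.5 177.1] ((529.2211303710938, -27.910070419311523), 42.43726348876953)
 rim z 95.9042997252168
wrist 11015 171.61104272928176 [170.8 171.2 172.  172.4] ((529.6243896484375, -31.021831512451172), 41.82807540893555)
 rim z 105.20408532240188
```

Wrist depth gives the flange top at 171.6, which agrees with lid_grip 160 mm below the TCP, and the rim at 105.2. Aim for the TCP at about (532.3, -36.2), yaw -8.

```bash
python3 -c "
from h import *
plan([532.3,-36.2,330],-8.0)"

```

```text
shift [0.007 0.037 0.159] turn [-0.    -0.     0.003] rows>= 0.6 0.0
```

```bash
python3 -m jog '[{"tx":0.007,"ty":0.037,"tz":0.05,"ax":0,"ay":0,"az":0.003,"hand":0},{"tx":0.007,"ty":0.037,"tz":0.16,"ax":0,"ay":0,"az":0.003,"hand":0},{"tx":0.007,"ty":0.037,"tz":0.16,"ax":0,"ay":0,"az":0.003,"hand":0},{"tx":0.007,"ty":0.037,"tz":0.16,"ax":0,"ay":0,"az":0.003,"hand":0}]' 80
python3 - <<'E'
from gm import *
d=snapshot('wrist');st=sense();p=st['tool_pos'];print(p,st['tcp_rot'])
cv2.imwrite('pics/w11.png',d['pixels'][:,:,::-1]);marks(d)
plan([532.3,-36.2,310],-8.0)
E
```

```text
time: 8.8
tool_pos: [531.7, -37.0, 328.5]
tcp_rot: [-180.0, 0.2, -8.0]
ft_force: [-0.8, 0.5, -0.7]
finger_gap: 12.7
[532.12852843 -37.10584592 329.50584325] [-1.79999138e+02  5.36817832e-02 -8.04961780e+00]
green [377.5 203.1] 53 z105 [560.2 -72.8] z50 [548.4 -80.1]
red [274.9 184.3] 69 z105 [578.9 -17. ] z50 [572.5  -8.4]
red [367.4 183.1] 48 z105 [572.3 -68.4] z50 [563.9 -74.4]
red [401.8 250.3] 30 z105 [529.9 -84.4] z50 [509.5 -95. ]
shift [ 0.    -0.006  0.13 ] turn [-0.     0.001 -0.001] rows>= 0.5 0.0
```

View pics/w11.png

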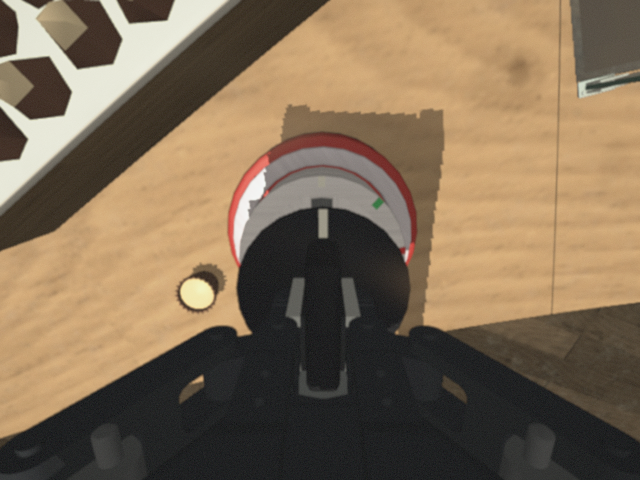

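The notch (321,203) and white mark (321,183) line up with the pointer at x = 323, within about 1 mm. Descending in small steps while watching the force.

```bash
python3 -m jog '[{"tx":0,"ty":-0.005,"tz":0.05,"ax":0,"ay":0,"az":0,"hand":0},{"tx":0,"ty":-0.005,"tz":0.1,"ax":0,"ay":0,"az":0,"hand":0},{"tx":0,"ty":-0.005,"tz":0.13,"ax":0,"ay":0,"az":0,"hand":0},{"tx":0,"ty":-0.005,"tz":0.15,"ax":0,"ay":0,"az":0,"hand":0},{"tx":0,"ty":-0.005,"tz":0.15,"ax":0,"ay":0,"az":0,"hand":0}]'
python3 -c "
from h import *
plan([532.3,-36.2,300],-8.0);print(sense()['ft_force'],sense()['tool_pos'])"

```

```text
time: 9.27
tool_pos: [532.0, -36.5, 306.0]
tcp_rot: [-180.0, 0.1, -8.1]
ft_force: [-0.0, 0.0, -1.8]
finger_gap: 12.2
shift [ 0.002 -0.002  0.04 ] turn [-0.     0.002 -0.002] rows>= 0.1 0.0
[-0.00947193  0.03383739 -1.82977615] [532.0303981  -36.53514763 306.0143943 ]
```

```bash
python3 -m jog '[{"tx":0,"ty":0,"tz":0.015,"ax":0,"ay":0,"az":0,"hand":0},{"tx":0,"ty":0,"tz":0.03,"ax":0,"ay":0,"az":0,"hand":0},{"tx":0,"ty":0,"tz":0.04,"ax":0,"ay":0,"az":0,"hand":0},{"tx":0,"ty":0,"tz":0.04,"ax":0,"ay":0,"az":0,"hand":0}]'
python3 -c "
from h import *
print(sense()['wrist_torque'],sense()['tool_pos'])"

```

```text
time: 9.6
tool_pos: [532.3, -36.6, 300.9]
tcp_rot: [-180.0, 0.0, -8.1]
ft_force: [0.2, 0.1, -1.0]
finger_gap: 12.5
[-0.00781307  0.05524467  0.00124586] [532.3494484 -36.5974249 300.9101093]
```

At z = 300.9 the lugs are already 7 mm below the rim with no force, so they are in the notches. Continuing to the seat.

```bash
python3 -m jog '[{"tx":0,"ty":0,"tz":0.02,"ax":0,"ay":0,"az":0,"hand":0},{"tx":0,"ty":0,"tz":0.035,"ax":0,"ay":0,"az":0,"hand":0},{"tx":0,"ty":0,"tz":0.045,"ax":0,"ay":0,"az":0,"hand":0},{"tx":0,"ty":0,"tz":0.045,"ax":0,"ay":0,"az":0,"hand":0}]'
python3 -c "
from h import *
print(sense()['wrist_torque'],sense()['tool_pos'])"

```

```text
time: 9.93
tool_pos: [532.2, -36.6, 293.9]
tcp_rot: [-180.0, 0.0, -8.1]
ft_force: [-0.1, -0.4, -1.0]
finger_gap: 12.5
[-0.02454959  0.00071615  0.01308011] [532.22610504 -36.56444057 293.88743677]
```

```bash
python3 -m jog '[{"tx":0,"ty":0,"tz":0.01,"ax":0,"ay":0,"az":0,"hand":0},{"tx":0,"ty":0,"tz":0.02,"ax":0,"ay":0,"az":0,"hand":0},{"tx":0,"ty":0,"tz":0.02,"ax":0,"ay":0,"az":0,"hand":0},{"tx":0,"ty":0,"tz":0.02,"ax":0,"ay":0,"az":0,"hand":0}]'
python3 - <<'E'
from h import *
print(sense()['wrist_torque'],sense()['tool_pos'])
s=look('side','pics/side12.png');crop(s,290,140,390,230,7,"pics/gd12.png");look('wrist','pics/w12.png')
E
```

```text
time: 10.27
tool_pos: [532.8, -36.7, 293.2]
tcp_rot: [180.0, -0.1, -8.1]
ft_force: [-5.4, 0.0, 10.9]
finger_gap: 12.9
[0.15139826 0.71770063 0.01450214] [532.75756675 -36.68150571 293.17111145]
```

View pics/gd12.png

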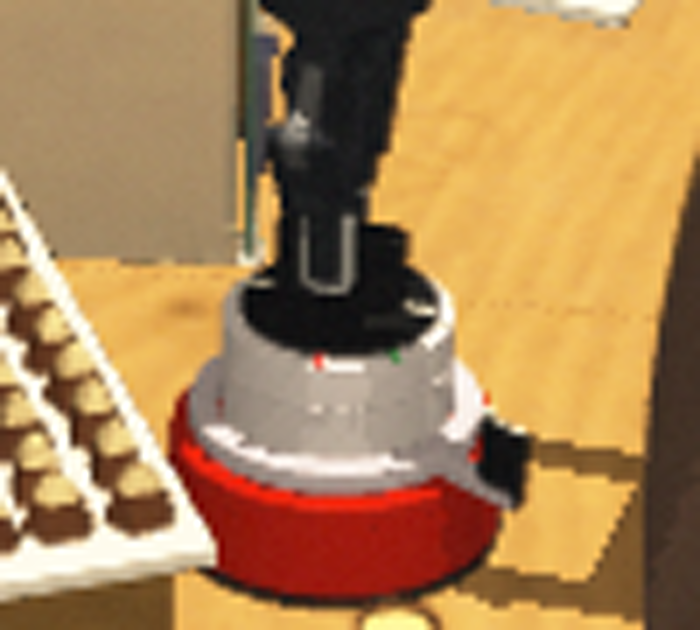

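View pics/w12.png

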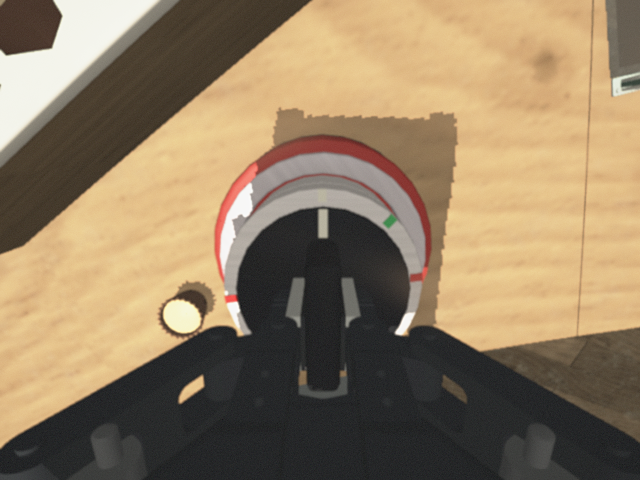

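The lid is seated: TCP z is 293.2 against 293 expected, there is light contact, and the pointer (323,222) is under the white notch mark. Now I'll twist clockwise about the lid axis, in two stages.

```bash
python3 -c "
from h import *
print(sense()['joint_pos'])"
python3 -m jog '[{"tx":-0.003,"ty":0.001,"tz":0,"ax":0,"ay":0,"az":0.1,"hand":0},{"tx":-0.003,"ty":0.002,"tz":0,"ax":0,"ay":0,"az":0.22,"hand":0},{"tx":-0.004,"ty":0.003,"tz":0,"ax":0,"ay":0,"az":0.34,"hand":0},{"tx":-0.005,"ty":0.004,"tz":0,"ax":0,"ay":0,"az":0.46,"hand":0},{"tx":-0.005,"ty":0.004,"tz":0,"ax":0,"ay":0,"az":0.46,"hand":0}]' 100
python3 - <<'E'
from h import *
s=sense();print(s['wrist_torque'],s['joint_pos'][5])
look('wrist','pics/w13.png')
E
```

```text
[-9.44171616e+00  1.94931345e+00  1.03015220e+02 -4.04584732e-03
  7.49462466e+01  8.86371131e+01]
time: 10.78
tool_pos: [532.3, -37.3, 293.2]
tcp_rot: [-180.0, -0.2, -29.1]
ft_force: [-0.9, -0.9, 6.8]
finger_gap: 12.5
[-0.04411704  0.05874911  0.00170899] 109.61444181105283
```

View pics/w13.png

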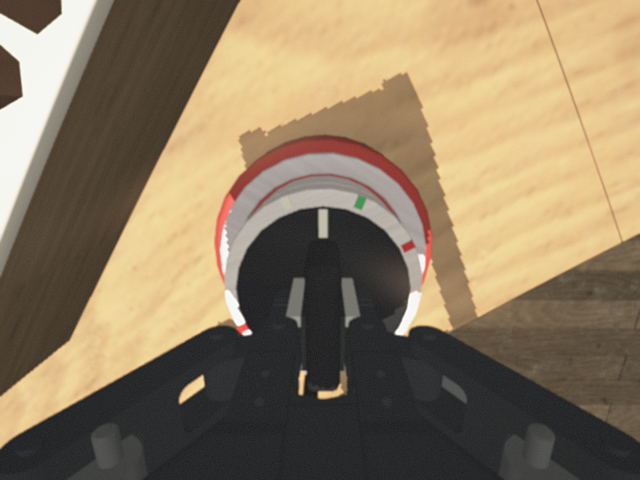

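The lid turned 21°: the white mark is now at (287,202), and the green mark at (361,202) lies about 22° ahead of the pointer. Continuing.

```bash
python3 -m jog '[{"tx":0,"ty":0.001,"tz":0,"ax":0,"ay":0,"az":0.12,"hand":0},{"tx":0,"ty":0.002,"tz":0,"ax":0,"ay":0,"az":0.24,"hand":0},{"tx":0,"ty":0.003,"tz":0,"ax":0,"ay":0,"az":0.36,"hand":0},{"tx":-0.001,"ty":0.004,"tz":0,"ax":0,"ay":0,"az":0.48,"hand":0},{"tx":-0.001,"ty":0.004,"tz":0,"ax":0,"ay":0,"az":0.48,"hand":0}]'
python3 -m jog '[{"tx":0,"ty":0,"tz":0,"ax":0,"ay":0,"az":0,"hand":0},{"tx":0,"ty":0,"tz":0,"ax":0,"ay":0,"az":0,"hand":0},{"tx":0,"ty":0,"tz":0,"ax":0,"ay":0,"az":0,"hand":0}]'
python3 - <<'E'
from gm import *
s=sense();print(s['wrist_torque'],s['joint_pos'][5],s['qd'][5])
w=look('wrist','pics/w14.png');marks(w)
a=look('scene','pics/scene14.png');crop(a,330,130,430,220,7,"pics/gs14.png")
E
```

```text
time: 11.25
tool_pos: [531.9, -37.9, 293.2]
tcp_rot: [-179.9, -0.1, -50.7]
ft_force: [-2.1, -2.2, 6.3]
finger_gap: 12.1
time: 11.5
tool_pos: [531.9, -37.9, 293.2]
tcp_rot: [-179.9, -0.1, -50.4]
ft_force: [-3.1, -1.7, 7.4]
finger_gap: 12.1
[-0.21642607  0.1759971   0.03712443] 130.8141304478205 -0.037064469913942515
green [323.3 195. ] 70 z105 [560.4 -72.6] z50 [554.6 -65.7]
red [271.  194.2] 86 z105 [579.3 -57.5] z50 [580.1 -45.3]
red [374.6 193.5] 74 z105 [542.6 -88.2] z50 [530.6 -86.7]
red [387.4 218.6] 90 z105 [530.  -83.2] z50 [513.6 -80. ]
```

View pics/w14.png

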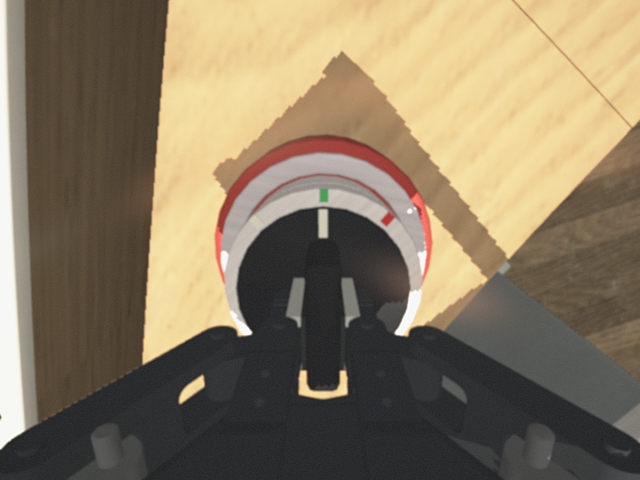

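View pics/gs14.png

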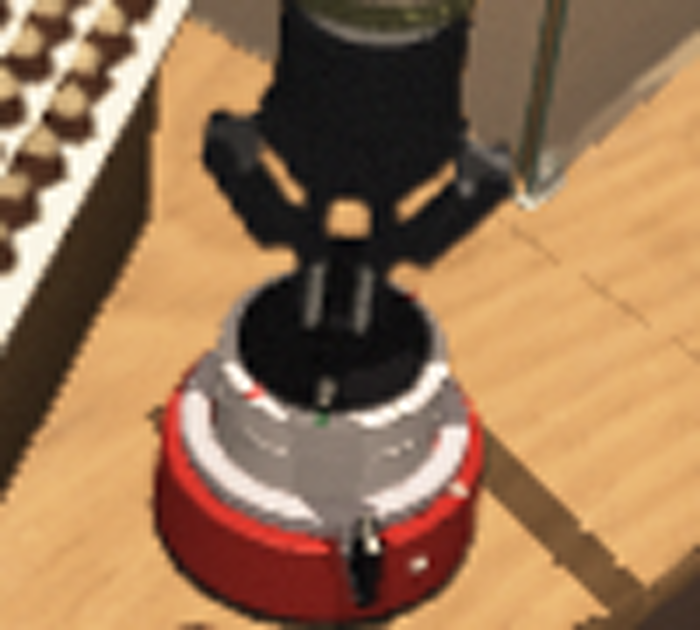

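The pointer (323,222) now meets the green mark (323,195), and the scene view agrees at (323,390)/(323,418) in the crop. I'll check seating by depth, the spring torque and the bystanders before handing in.

```bash
python3 -m jog '[{"tx":0,"ty":0,"tz":-0.002,"ax":0,"ay":0,"az":0,"hand":0},{"tx":0,"ty":0,"tz":-0.002,"ax":0,"ay":0,"az":0,"hand":0},{"tx":0,"ty":0,"tz":-0.002,"ax":0,"ay":0,"az":0,"hand":0}]'
python3 - <<'E'
from h import *
d=pickle.load(open("s0.pkl","rb"))
s=sense();print(s['wrist_torque'],s['joint_efforts'][5],s['qd'].round(3),s['ft_force'])
w=snapshot('wrist');X=cloud(w);g=w['pixels'].max(2)
print("flange z",np.nanmedian(X[215:260,255:300][g[215:260,255:300]<60][:,2]),np.nanmedian(X[215:260,350:390][g[215:260,350:390]<70][:,2]),"rim z",np.nanmedian(X[192:200,328:340][...,2]),np.nanmedian(X[192:200,300:315][...,2]))
import math
a=snapshot('side')
for nm,b in [("jar",(262,246,291,292)),("bell",(248,300,285,330)),("scoop",(322,318,345,372)),("cup",(338,223,355,240))]:
    q=np.abs(a['pixels'].astype(int)-d['side']['pixels'].astype(int))[b[1]:b[3],b[0]:b[2]];print(nm,"mean diff",q.mean().round(1))
E
```

```text
time: 11.85
tool_pos: [531.9, -37.9, 293.2]
tcp_rot: [-179.9, -0.1, -50.4]
ft_force: [-0.4, -2.2, 7.2]
finger_gap: 12.3
[-0.28569663  0.01915344  0.04049482] 0.10201916797086596 [ 0.06  -0.038  0.017 -0.1   -0.076 -0.027] [-0.42491061 -2.24587156  7.17937051]
flange z 111.2297666038207 111.24565518874273 rim z 105.10684235148996 105.04011863880746
jar mean diff 4.3
bell mean diff 3.4
scoop mean diff 4.3
cup mean diff 3.5
```

Flange 111.2 over rim 105.1 means fully home, and the bystanders are unchanged. The wrist torque of about 0.04 N m is lower than the spring value, perhaps because flange friction carries part of it. I'll ease the downward press to check.

```bash
python3 -m jog '[{"tx":0,"ty":0,"tz":-0.005,"ax":0,"ay":0,"az":0,"hand":0},{"tx":0,"ty":0,"tz":-0.005,"ax":0,"ay":0,"az":0,"hand":0},{"tx":0,"ty":0,"tz":-0.005,"ax":0,"ay":0,"az":0,"hand":0},{"tx":0,"ty":0,"tz":-0.005,"ax":0,"ay":0,"az":0,"hand":0}]'
python3 - <<'E'
from h import *
for i in range(4):
    s=sense();snapshot('wrist');print(s['wrist_torque'].round(3),s['joint_efforts'][5].round(3),s['tool_pos'].round(2),s['ft_force'].round(1),s['tcp_rot'].round(2))
E
```

```text
time: 12.28
tool_pos: [531.6, -37.7, 293.2]
tcp_rot: [-179.9, -0.1, -50.4]
ft_force: [1.6, -2.1, 5.4]
finger_gap: 12.5
[-0.41  -0.606  0.117] 0.113 [531.64 -37.71 293.2 ] [ 1.6 -2.1  5.4] [-1.7994e+02 -9.0000e-02 -5.0380e+01]
[-0.37  -0.611  0.102] 0.114 [531.64 -37.75 293.19] [ 1.5 -2.2  6.5] [-1.7994e+02 -9.0000e-02 -5.0380e+01]
[-0.43  -0.564  0.084] 0.115 [531.65 -37.7  293.19] [ 2.6 -2.8  5.5] [-1.7994e+02 -9.0000e-02 -5.0380e+01]
[-0.414 -0.558  0.105] 0.116 [531.65 -37.74 293.19] [ 1.9 -2.   5.1] [-1.7994e+02 -9.0000e-02 -5.0380e+01]
```

Easing the press raised the return torque to about 0.10 N m, in the counter-clockwise (spring) direction. So the spring is engaged and flange friction was sharing the load. The arm is still, so I'm handing in.

```bash
python3 -c "
from bench import *
print(hand_in())"
```

```text
the job is handed in; nothing more can be done
None
```

I turned the collar by its tab to the green locked mark, seated the smallest lid in the mouth and twisted it clockwise to the green half-turn mark. I handed in at about 12.5 s of the 58 s, still gripping the lid; `hand_in()` gave no verdict.

- **Collar:** the tab stood at 145.8° against a target of about 146°, and the lever covers the green mark.
- **Lid:** the flange top is at 111.2 mm on the 105.1 mm rim, so it is fully home.
- **Twist:** the tool turned 42.3° (about 0.74 rad), well short of the click. The pointer lines up with the green mark in the wrist and scene views.
- **Bystanders:** nothing had visibly moved in the side view.

Three checks were weaker or disagreed:
- **Spring torque:** I measured only about 0.10 N m, against the 0.18 N m stated. It was 0.04 N m while pressing harder, so flange friction probably carries the rest. I could not read the ring's angle directly.
- **Position estimates:** the scene and wrist cameras differed by about 2 mm on the grinder's axis. The lid still dropped in without resistance.
- **Lid–axis distance:** I did not measure this after the twist; I took it from the fit of the boss in the mouth.

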